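# Lean the grater and the serving board against the splash guard

### The job

The washed grater and the slim dark serving board lie flat on the chopping board: stand each one on its end on the worktop, in the strip between the chopping board and the low tiled splash guard, flat and square against the guard and leaning back on it at a steady angle of some 10 to 30 degrees from upright (the grater handle up, the serving board either end up). The grater goes on the burner's side of the glass bowl and the serving board on the other side, each clear of the bowl and the egg cups and resting on nothing but the worktop and the guard. Leave the bowl, the egg cups and the tongs where they are.

Things in the scene. Friction and masses are not known exactly. Their poses are not given: they have to be found in the camera images.
- grater_mid (a point): steel flat grater lying rasp side up on the chopping board: 220 long, 14 mm thick, 0.22 kg. The point is its centre (half-way along, across, through). x runs along it to the black handle's end, y across, z out of the rasp side. Its frame has straight sides 56 mm apart from x = -110 to +35 mm; the handle beyond is 30 mm wide. It balances near the centre. Yaw varies widely.
- servboard_mid (a point): slim dark wooden serving board, a plain slab 190 long x 58 wide x 16 mm thick, 0.14 kg, with a black hanging hole near one end, lying flat on the chopping board. The point is its centre. x runs along it to the hole, y across, z out of its face. Either end may be up, either face may be against the guard.
- guard: fixed low splash guard, white and blue tiles, a wall 620 long, 140 high, 24 mm thick with a wooden top edge. Origin: foot of the middle of its front face, on the worktop (z = 0). x points level into the wall (away from the robot), y along it to the robot's left, z up; the front face is the plane x = 0. Place and yaw vary.
- chopboard: fixed pale wooden chopping board, 270 (x) x 540 (y) x 20 mm thick, lying on the worktop before the guard. Origin: centre of its underside, on the worktop. About 130 mm of bare worktop is left between its far edge and the guard.
- bowl_mid (a point): round glass storage bowl with a green clip lid, 120 mm diameter over the lid and 67 mm high, loose, standing on the worktop near the middle of the guard's front; the point is its centre, half-way up. Not to be moved.
- cup_a_mid (a point): empty white ceramic egg cup, 44 mm diameter, 60 mm high, loose, standing before the left part of the guard; the point is its centre, half-way up. Not to be moved.
- cup_b_mid (a point): empty white ceramic egg cup like the other, before the right part of the guard. Not to be moved.
- tongs_mid (a point): steel tongs latched shut, 206 long (x) x 30 wide x 16 mm high, loose, lying on the chopping board between the grater and the serving board; the point is their middle. Not to be moved.
- burner_top (a point): single gas burner, a black box 300 (x) x 260 (y) x 50 mm high with a round steel burner and pan support to 75 mm, fixed, at the far left (y > 0) or the far right (y < 0) of the worktop; a flat steel drip tray is on the other side. The point is the middle of its pan support. It tells which side the grater goes to.
Things that resemble listed ones, but are neither listed nor needed, are in the scene too. What is shaped like the part that bears grater_mid but green is not meant.

How it is judged:
By the outcome, as a careful person would: the job done as asked, in the order asked, and still so for the second after the job is handed in, with the robot touching nothing.
It also fails if it takes over 64 s, if anything falls off the work surface, if the arm or the gripper's body presses on something with over 40 N, if the wrist force passes 120 N, or if a joint passes its speed limit or range.

### The arm

A 6-joint arm with a two-finger parallel gripper is mounted at the origin on the work surface. World frame = base frame: x ahead of the robot, y to its left, z up, the work surface at z = 0. Lengths are in mm, angles in degrees, forces in N, time in s.
With the tool pointing down it reaches from about 325 to 850 mm from the base axis. Payload 4.4 kg.
Tool frame: the origin (TCP) lies at the very end of the fingers, on their centre line; the grasp point (between the pads) lies 19 mm behind it; z points along the fingers, x is the direction in which the jaws open and shut, and the axes are right-handed (so a half turn about z gives the same grasp; the last joint's range is limited). The gripper opens to 94 mm and grips with 3 to 60 N. Pads are 16 mm wide; open, the fingers measure 119 mm over their backs; the gripper's body (75 mm by 177 mm) begins 78 mm behind the grasp point.
Start: joints at [56.981, 11.837, 88.321, -0, 79.842, -8.623], TCP at [237.513, 523.655, 205.447] pointing down, gripper open.
Joint ranges: [-156.59, 156.59], [-49.26, 127.26], [12.9, 141.05], [-63.56, 243.56], [4.71, 150.69], [-161.64, 161.64]. Speed limits (degrees/s): [159.86, 159.86, 180, 180, 180, 180].

### API

Orientations are given as a 3x3 rotation matrix whose columns are the frame's x, y, z axes.
In Python, from cell import ctrl gives the robot as it stands.
- The arm moves only by the tool play_rows, never from a script. Its argument "plan" is a list that holds one entry, the list of rows, each a list of 7 numbers: the shift along the tool's x, y, z in m, then the turn, a rotation vector about the tool's x, y, z in rad, then the opening, from 0 (shut) to 1 (fully open). A call has 1 to 20 rows; each row is the pose to reach, as a shift and turn from the pose commanded when the call began, along the tool's axes at that moment; what a row does not reach only later rows make up. A row lasts 1/12 s, in which the tool goes at most 41.7 mm and 7.16 degrees, less where a joint would pass 70% of its speed; a pose out of reach is approached as far as the arm can. A call with a gripper value outside its range is refused whole. The fingers move at their own pace and stop on an object; the grip force is fixed at half the most. Time passes only in rows, so rows that repeat a pose let the fingers close. It gives the time, the measured TCP pose, the force and the opening at its end, in the units of the state.
- ctrl.observe(): the state, without advancing time (a new reading comes with each control period).
- ctrl.read_camera(name): name is "scene" or "top" or "wrist"; returns a dict with "pixels" (384x512x3 uint8, red, green, blue), "intrinsics" (3x3 intrinsics, pixels), "xyz" and "attitude" of the camera in the world. Camera axes: x right, y up, looking along -z (the intrinsics and any distortion apply to the point x, -y, -z); pixel columns grow to the right and rows downward; lengths in mm; the calibration is good to about 2 mm. A picture is of the moment at which its call begins. There is no depth.
- ctrl.sign_off(): hands the job in, once; it reports no verdict.
The state is a dict: "clock": time; "joint_positions": joint angles; "qvel": joint speeds; "tau": joint torques, N m; "ee_pos": TCP position; "tcp_rot": TCP orientation; "force": force on the tool from outside, world axes, zero at the start; "moment": the same for the moment, N m; "grip_width": finger opening in mm.
Only numpy, scipy, OpenCV 4.12 (cv2) and the standard library are available. Lean on these libraries where they do the work, as an engineer would, in place of code of your own. Each camera call takes 0.05 s, during which the arm holds its last target.

## Working session

There is one attempt and no reset: what is moved stays moved. The work goes in short steps, Python scripts to look and compute and a tool call to move; the robot and the scene stay as the last step left them, time stands still between calls to the robot, and variables do not carry over. Pictures are saved under pics/ and viewed, and the job is handed in when it is done.

Besides the shell and the picture viewer there is one more tool, called after "Emit:" as a command line: name --argument value ..., lists and objects as JSON in quotes. play_rows: Moves the arm, as the interface text tells. Its arguments: {"type":"object","properties":{"plan":{"type":"array","items":{"type":"array","items":{"type":"array","items":{"type":"number"}}}}},"required":["plan"]}

```bash
ls; mkdir -p pics; python3 - <<'E'
from cell import ctrl
import cv2
print(ctrl.observe())
for n in ["scene","top","wrist"]:
    r=ctrl.read_camera(n)
    cv2.imwrite(f"pics/{n}0.png",cv2.cvtColor(r["pixels"],cv2.COLOR_RGB2BGR))
    print(n,{k:v for k,v in r.items() if k!="pixels"})
E
```

```text
pics
{'clock': 0.0, 'joint_positions': array([ 5.69814799e+01,  1.18832691e+01,  8.84031250e+01,  1.29317258e-03,
        7.98408590e+01, -8.62158264e+00]), 'qvel': array([ 0.00131082, -0.03501705,  0.03619924,  0.02647273,  0.15478098,
        0.02717019]), 'tau': array([-2.12803493e-04, -3.70895076e+01, -2.81406677e+01,  6.96941069e-02,
        3.63044289e-02, -1.61837538e-04]), 'ee_pos': array([237.06116549, 522.98915868, 204.31437808]), 'tcp_rot': array([[ 4.13058052e-01,  9.10703868e-01, -1.22886441e-03],
       [ 9.10702058e-01, -4.13059728e-01, -1.85017633e-03],
       [-2.19255714e-03, -3.54899112e-04, -9.99997533e-01]]), 'force': array([-0.45385511,  0.22721181,  0.12725009]), 'moment': array([-0.01197048,  0.02083025, -0.03456648]), 'grip_width': 93.87094407981893}
scene {'intrinsics': array([[356.29868199,   0.        , 259.08980402],
       [  0.        , 356.29868199, 198.68838219],
       [  0.        ,   0.        ,   1.        ]]), 'xyz': array([1056.56369165,  801.96867029,  860.64363503]), 'attitude': array([[-0.84403018, -0.33529974,  0.41855363],
       [ 0.536189
[... 165 characters left out ...]
      , 396.328468  , 193.17219307],
       [  0.        ,   0.        ,   1.        ]]), 'xyz': array([ 438.3508299 ,  -22.7302697 , 1323.97608191]), 'attitude': array([[ 0.00327708,  0.99788688, -0.06489243],
       [-0.99991039,  0.00242759, -0.01316522],
       [-0.01297987,  0.06492975,  0.99780542]])}
wrist {'intrinsics': array([[268.00167691,   0.        , 260.77918203],
       [  0.        , 268.00167691, 189.38590522],
       [  0.        ,   0.        ,   1.        ]]), 'xyz': array([169.19808774, 554.16173639, 384.00736696]), 'attitude': array([[ 0.41312149, -0.88048037, -0.23256172],
       [ 0.9106749 ,  0.39904002,  0.10694998],
       [-0.00136592, -0.25597145,  0.96668338]])}
```

View pics/top0.png

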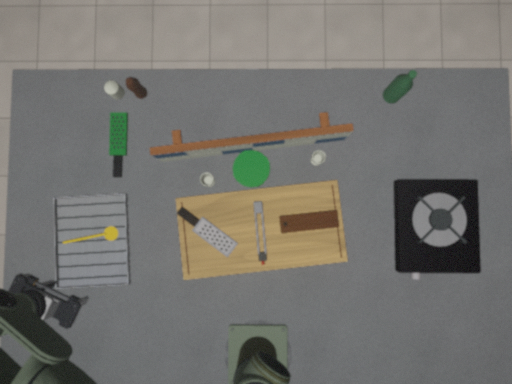

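View pics/scene0.png

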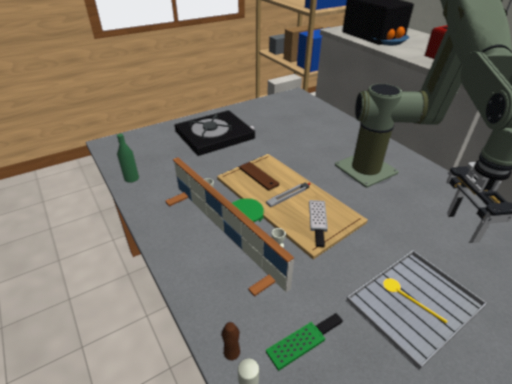

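```bash
cat > h.py <<'E'
import numpy as np, cv2
from cell import ctrl
def snap(n,f=None):
    r=ctrl.read_camera(n)
    if f: cv2.imwrite(f"pics/{f}.png",cv2.cvtColor(r["pixels"],cv2.COLOR_RGB2BGR))
    np.savez(f"cam_{f}.npz",**r)
    return r
def ld(f): return dict(np.load(f"cam_{f}.npz"))
def pix2(r,uv,z):
    uv=np.atleast_2d(uv).astype(float);K=r["intrinsics"]
    d=np.c_[(uv[:,0]-K[0,2])/K[0,0],-(uv[:,1]-K[1,2])/K[1,1],-np.ones(len(uv))]@r["attitude"].T
    t=(z-r["xyz"][2])/d[:,2]
    return r["xyz"]+d*t[:,None]
def proj(r,P):
    p=(np.atleast_2d(P)-r["xyz"])@r["attitude"];K=r["intrinsics"]
    return np.c_[K[0,0]*p[:,0]/-p[:,2]+K[0,2],K[1,1]*-p[:,1]/-p[:,2]+K[1,2]]
def crop(f,box,s,out,pts=None):
    im=cv2.imread(f"pics/{f}.png")
    x0,y0,x1,y1=box
    c=cv2.resize(im[y0:y1,x0:x1],None,fx=s,fy=s,interpolation=cv2.INTER_CUBIC)
    if pts is not None:
        for p in pts: cv2.circle(c,(int((p[0]-x0+.5)*s),int((p[1]-y0+.5)*s)),2,(0,0,255),-1)
    cv2.imwrite(f"pics/{out}.png",c)
E
python3 - <<'E'
from h import *
r=snap("top","top1"); crop("top1",(145,110,360,285),3.7,"top1c")
r=snap("scene","sc1"); crop("sc1",(160,140,380,300),3.6,"sc1c")
E
```

```text
(no output)
```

View pics/top1c.png

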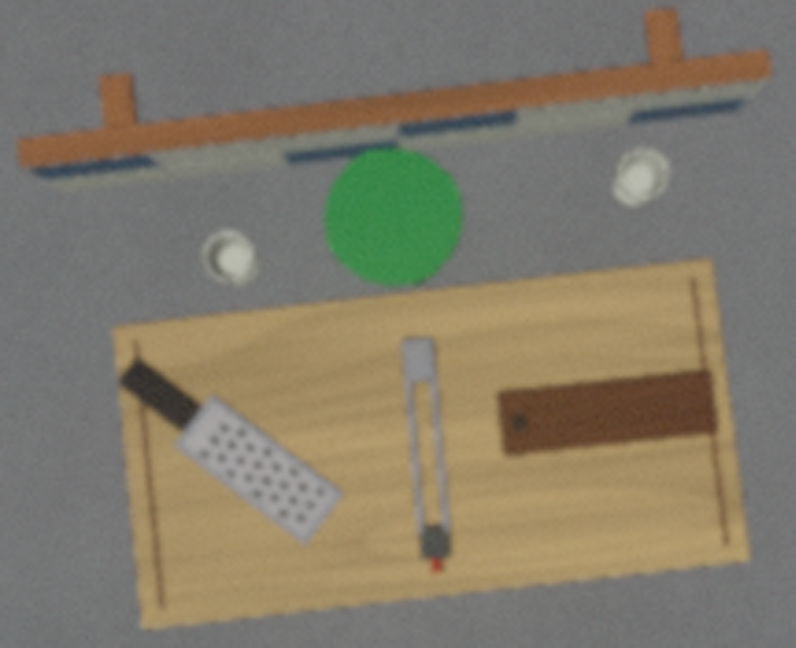

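View pics/sc1c.png

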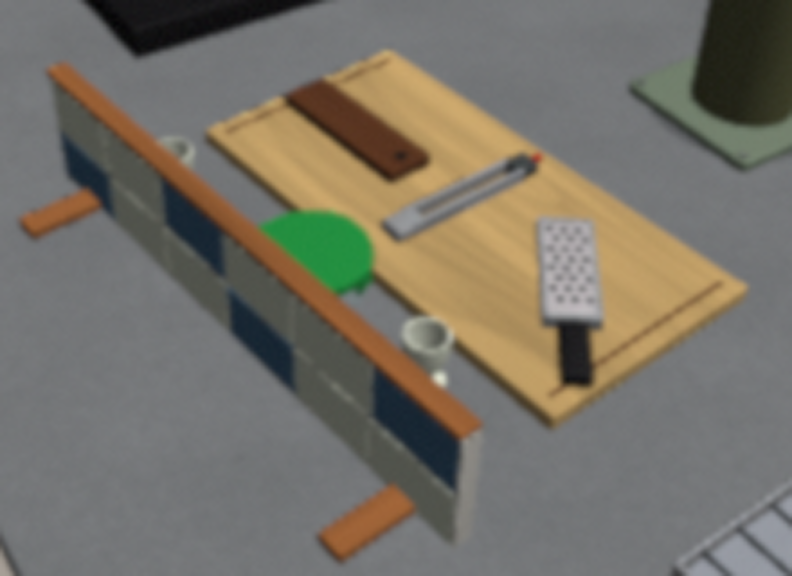

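```bash
python3 - <<'E'
from h import *
np.set_printoptions(precision=1,suppress=True)
r=ld("top1")
c=lambda L:np.array(L)/3.7+[145,110]-.5+.5/3.7
def rep(n,L,z): 
    P=pix2(r,c(L),z); print(n,P[:,:2].tolist().__repr__() if 0 else P[:,:2].round(1).tolist()); return P
P=rep("guard top front edge L,R",[(22,166),(770,78)],140)
d=P[1]-P[0];print(np.linalg.norm(d))
P=rep("chop corners",[(113,327),(711,261),(749,560),(146,628)],20)
print(np.linalg.norm(P[1]-P[0]),np.linalg.norm(P[2]-P[1]),P.mean(0))
P=rep("serv hl,hr.. ",[(498,394),(710,370),(716,431),(505,456)],36)
print([np.linalg.norm(P[i]-P[i-1]) for i in range(4)],P.mean(0))
P=rep("grater frame far corners",[(342,494),(305,542),(178,440),(213,395)],34)
print([np.linalg.norm(P[i]-P[i-1]) for i in range(4)])
rep("grater handle end",[(120,380),(140,359)],34)
rep("bowl",[(393,217)],67); rep("cups",[(229,255),(641,177)],60); rep("cups base",[(236,262),(634,187)],30)
rep("tongs",[(418,338),(436,570)],36)
rep("burner",[(0,0)],75)
E
```

```text
guard top front edge L,R [[631.7, 323.7], [704.8, -286.6]]
614.7311333271881
chop corners [[506.4, 274.2], [566.7, -259.0], [302.9, -289.9], [241.0, 240.5]]
536.6271131656592 265.6417339210807 [404.3  -8.5  20. ]
serv hl,hr..  [[447.7, -68.8], [469.3, -254.3], [416.0, -259.1], [393.6, -74.9]]
[np.float64(54.421047649357895), np.float64(186.78843431011842), np.float64(53.43509725965111), np.float64(185.51313175339496)] [ 431.7 -164.3   36. ]
grater frame far corners [[359.9, 67.5], [318.1, 99.6], [406.5, 212.1], [446.0, 181.8]]
[np.float64(143.04276097896462), np.float64(52.68097840095277), np.float64(143.02525707658245), np.float64(49.832732787838026)]
grater handle end [[459.0, 264.0], [477.5, 246.7]]
bowl [[599.7, 22.9]]
cups [[567.2, 165.3], [635.8, -191.9]]
cups base [[564.0, 163.4], [631.5, -189.6]]
tongs [[496.6, 1.5], [294.6, -14.9]]
burner [[787.8, 365.0]]
```

```bash
cat >> h.py <<'E'
import json
from scipy.spatial.transform import Rotation as Rn
np.set_printoptions(precision=3,suppress=True)
def getc():
    d=json.load(open("cmd.json"));return np.array(d["p"]),np.array(d["R"])
def setc(p,R): json.dump({"p":list(map(float,p)),"R":np.array(R).tolist()},open("cmd.json","w"))
def down(yaw,tilt=0,):
    """tool x horizontal at yaw; tool z = down, tilted: rotation about tool x by tilt deg"""
    R0=Rn.from_euler('z',yaw,degrees=True)*Rn.from_euler('x',180,degrees=True)
    return (R0*Rn.from_euler('x',tilt,degrees=True)).as_matrix()
def rel(p,R):
    c,C=getc()
    s=np.round(C.T@(np.array(p)-c)/1000,4); v=np.round(Rn.from_matrix(C.T@R).as_rotvec(),4)
    print("row",s.tolist()+v.tolist(),"rows>=",np.linalg.norm(s)/.0417,np.degrees(np.linalg.norm(v))/7.16)
    return s,v
def apply(row):
    c,C=getc(); p=c+C@np.array(row[:3])*1000; R=C@Rn.from_rotvec(row[3:6]).as_matrix(); setc(p,R); return p,R
def st():
    o=ctrl.observe();c,C=getc()
    print("t",o["clock"],"q",o["joint_positions"].round(1),"p",o["ee_pos"].round(1),"cmd",c.round(1),"ang",np.degrees((Rn.from_matrix(C.T@o["tcp_rot"])).as_rotvec()).round(2),"F",o["force"].round(1),"w",round(o["grip_width"],1))
    return o
E
python3 - <<'E'
from h import *
setc([237.513,523.655,205.447],down(56.981+8.623))
print(down(56.981+8.623))
rel([407,173,180],down(-37.2))
E
```

```text
[[ 0.413  0.911  0.   ]
 [ 0.911 -0.413 -0.   ]
 [ 0.     0.    -1.   ]]
row [-0.2493, 0.2992, 0.0254, 0.0, -0.0, 1.7943] rows>= 9.359165380378068 14.3583543547938
```

Emit:
play_rows --plan '[[[-0.2493,0.2992,0.0254,0,0,1.7943,1],[-0.2493,0.2992,0.0254,0,0,1.7943,1],[-0.2493,0.2992,0.0254,0,0,1.7943,1],[-0.2493,0.2992,0.0254,0,0,1.7943,1],[-0.2493,0.2992,0.0254,0,0,1.7943,1],[-0.2493,0.2992,0.0254,0,0,1.7943,1],[-0.2493,0.2992,0.0254,0,0,1.7943,1],[-0.2493,0.2992,0.0254,0,0,1.7943,1],[-0.2493,0.2992,0.0254,0,0,1.7943,1],[-0.2493,0.2992,0.0254,0,0,1.7943,1],[-0.2493,0.2992,0.0254,0,0,1.7943,1],[-0.2493,0.2992,0.0254,0,0,1.7943,1],[-0.2493,0.2992,0.0254,0,0,1.7943,1],[-0.2493,0.2992,0.0254,0,0,1.7943,1],[-0.2493,0.2992,0.0254,0,0,1.7943,1],[-0.2493,0.2992,0.0254,0,0,1.7943,1],[-0.2493,0.2992,0.0254,0,0,1.7943,1]]]'

```text
clock: 1.67
ee_pos: [406.9, 173.0, 180.0]
tcp_rot: [[0.797, -0.604, -0.0], [-0.604, -0.797, -0.0], [-0.0, 0.0, -1.0]]
force: [-0.3, 0.5, -0.6]
grip_width: 94.0
```

```bash
python3 - <<'E'
from h import *
apply([-0.2493, 0.2992, 0.0254, 0, 0, 1.7943])
st()
snap("wrist","w1"); snap("top","top2")
o=ctrl.observe();print(o["joint_positions"])
# wrist cam relative to tool
r=ld("w1");R=o["tcp_rot"];print(R.T@(r["xyz"]-o["ee_pos"]),R.T@r["attitude"])
E
```

```text
t 1.6667 q [ 11.8  -3.4 107.7   0.   75.6  48.9] p [406.9 173.  180. ] cmd [407. 173. 180.] ang [-0.   -0.   -0.08] F [-0.3  0.5 -0.6] w 94.0
[ 11.798  -3.39  107.747  -0.     75.646  48.936]
[  -0.206  -74.347 -179.56 ] [[ 1.    -0.     0.001]
 [-0.    -0.967 -0.256]
 [ 0.001  0.256 -0.967]]
```

View pics/w1.png

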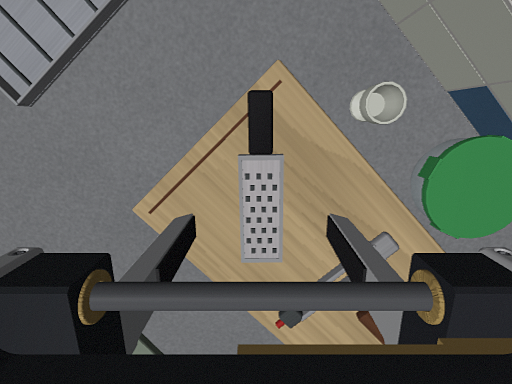

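```bash
python3 - <<'E'
from h import *
r=ld("w1")
P=pix2(r,[(240,259),(283,260),(284,154),(239,154),(248,91),(273,91)],34)[:,:2];print(P)
print([np.linalg.norm(P[i]-P[j]) for i,j in [(0,1),(1,2),(2,3),(3,0)]])
a=P[:2].mean(0);b=P[4:].mean(0);print("len",np.linalg.norm(b-a),"yaw",np.degrees(np.arctan2(*(b-a)[::-1])),"c",(a+b)/2)
Q=pix2(r,[(134,210),(279,60)],20);print("chop corner",Q)
u=(b-a)/np.linalg.norm(b-a);g=(a+b)/2+5*u
print(g)
rel([g[0],g[1],80],down(-37.2,-40))
E
```

```text
[[318.303 103.159]
 [363.715  66.927]
 [448.673 182.175]
 [405.103 215.154]
 [458.058 265.531]
 [480.885 248.246]]
[np.float64(58.09437480212018), np.float64(143.1778212201202), np.float64(54.64424824694175), np.float64(141.69338172570127)]
len 214.55365824307103 yaw 53.220169072709915 c [405.24  170.966]
chop corner [[244.539 240.448  20.   ]
 [507.882 272.033  20.   ]]
[408.234 174.97 ]
row [-0.0002, -0.0023, 0.1, -0.6981, 0.0, -0.0] rows>= 2.398720538365313 5.586338502525527
```

Emit:
play_rows --plan '[[[0,-0.0023,0.1,-0.6981,0,0,1],[0,-0.0023,0.1,-0.6981,0,0,1],[0,-0.0023,0.1,-0.6981,0,0,1],[0,-0.0023,0.1,-0.6981,0,0,1],[0,-0.0023,0.1,-0.6981,0,0,1],[0,-0.0023,0.1,-0.6981,0,0,1],[0,-0.0023,0.1,-0.6981,0,0,1],[0,-0.0023,0.1,-0.6981,0,0,1]]]'

```text
clock: 2.43
ee_pos: [408.1, 175.2, 78.6]
tcp_rot: [[0.797, -0.461, -0.389], [-0.604, -0.611, -0.512], [-0.002, 0.643, -0.765]]
force: [1.0, -0.6, 0.9]
grip_width: 93.9
```

```bash
cat > kin.py <<'E'
from h import *
from scipy.optimize import least_squares
def R(a,t): return Rn.from_euler(a,t,degrees=True)
par0=np.array([0,86,160,481,0,486,340.])
def fk(q,P=par0,s4=1,s6=1,off6=0):
    a,o,h,L1,e,L2,L3=P
    r=R('z',q[0]);p=r.apply([a,o,h]);r=r*R('y',q[1]);p=p+r.apply([0,0,L1]);r=r*R('y',q[2]);p=p+r.apply([e,0,L2])
    r=r*R('z',s4*q[3])*R('y',q[4]);p=p+r.apply([0,0,L3]);r=r*R('z',s6*q[5]+off6);return p,r
E
python3 - <<'E'
from kin import *
o=st0=ctrl.observe()
apply([0, -0.0023, 0.1, -0.6981, 0, 0]); st()
print(o["joint_positions"])
D=[([56.981,11.837,88.321,0,79.842,-8.623],[237.513,523.655,205.447],down(65.604)),
([11.798,-3.39,107.747,0,75.646,48.936],[406.9,173,180],down(-37.14)),
(o["joint_positions"],o["ee_pos"],o["tcp_rot"])]
for s4 in(1,-1):
  for s6 in (1,-1):
    for q,p,RR in D:
      print(s4,s6,(fk(q,s4=s4,s6=s6)[1].as_matrix().T@RR).round(2).tolist())
E
```

```text
t 2.4333 q [ 25.2  32.9  86.  -17.5  97.4  65.8] p [408.1 175.2  78.6] cmd [408.4 174.9  80. ] ang [-0.05 -0.02 -0.12] F [ 1.  -0.6  0.9] w 93.9
[ 25.233  32.938  86.026 -17.456  97.386  65.787]
1 1 [[-1.0, 0.0, 0.0], [0.0, -1.0, 0.0], [0.0, 0.0, 1.0]]
1 1 [[-1.0, 0.0, -0.0], [-0.0, -1.0, 0.0], [-0.0, 0.0, 1.0]]
1 1 [[-1.0, -0.0, -0.0], [0.0, -1.0, 0.0], [-0.0, 0.0, 1.0]]
1 -1 [[-0.96, -0.3, 0.0], [0.3, -0.96, -0.0], [0.0, 0.0, 1.0]]
1 -1 [[0.14, 0.99, -0.0], [-0.99, 0.14, -0.0], [-0.0, 0.0, 1.0]]
1 -1 [[0.66, 0.75, -0.0], [-0.75, 0.66, -0.0], [-0.0, 0.0, 1.0]]
-1 1 [[-1.0, 0.0, 0.0], [0.0, -1.0, 0.0], [0.0, 0.0, 1.0]]
-1 1 [[-1.0, 0.0, -0.0], [-0.0, -1.0, 0.0], [-0.0, 0.0, 1.0]]
-1 1 [[-0.85, 0.14, -0.51], [-0.01, -0.97, -0.25], [-0.53, -0.21, 0.82]]
-1 -1 [[-0.96, -0.3, 0.0], [0.3, -0.96, -0.0], [0.0, 0.0, 1.0]]
-1 -1 [[0.14, 0.99, -0.0], [-0.99, 0.14, -0.0], [-0.0, 0.0, 1.0]]
-1 -1 [[0.57, 0.63, 0.53], [-0.63, 0.75, -0.21], [-0.53, -0.21, 0.82]]
```

```bash
cat >> kin.py <<'E'
PF=np.array([0,86,160,481,0,486,340.])
try: PF=np.load("PF.npy")
except Exception: pass
LO=np.array([-156.59,-49.26,12.9,-63.56,4.71,-161.64]);HI=np.array([156.59,127.26,141.05,243.56,150.69,161.64])
def ik(p,RR,q0,lim=True):
    def f(q):
        a,r=fk(q,PF,off6=180); return np.r_[(a-p)/10,Rn.from_matrix(r.as_matrix().T@RR).as_rotvec()*20]
    s=least_squares(f,np.clip(q0,LO+.1,HI-.1),bounds=(LO,HI));return s.x,np.abs(s.fun).max()
# guard: foot-mid position, yaw
G0=np.array([668.2,18.5,0]);GY=6.8
def gw(x,y,z,yaw=None):
    n=np.array([np.cos(np.radians(GY)),np.sin(np.radians(GY)),0]);l=np.array([-n[1],n[0],0]);return G0+x*n+y*l+z*np.array([0,0,1.])
def place(yg,theta,phi,s,c,lift=0,back=0):
    """tool pose so that object (back-bottom edge touching floor at d=140tan) ; s: TCP along u from bottom, c: TCP distance in front of back face"""
    t=np.radians(theta);d=140*np.tan(t)
    x=-d+s*np.sin(t)-c*np.cos(t)-back; z=s*np.cos(t)+c*np.sin(t)+lift
    R=down(GY-90, 90-theta-phi)
    return gw(x,yg,z),R
E
python3 - <<'E'
from kin import *
o=ctrl.observe()
D=[([56.981,11.837,88.321,0,79.842,-8.623],[237.513,523.655,205.447],down(65.604)),
([11.798,-3.39,107.747,0,75.646,48.936],[406.9,173,180],down(-37.14)),
(o["joint_positions"],o["ee_pos"],o["tcp_rot"])]
f=lambda v:np.concatenate([fk(q,[0,v[0],v[1],v[2],0,v[3],v[4]])[0]-p for q,p,_ in D])
s=least_squares(f,[86,160,481,486,340]);print(s.x,s.fun)
v=s.x;PF=np.array([0,v[0],v[1],v[2],0,v[3],v[4]]);np.save("PF.npy",PF)
import kin;kin.PF=PF
q0=np.array([0,5,115,0,30,75.])
for nm,yg,s_,c in [("grater",-114,115,7),("serv",245,100,8)]:
  for th in(15,18):
    for phi in (30,35,40,45,50):
        for q in (q0,q0+[20,0,0,0,0,0]):
            p,RR=place(yg,th,phi,s_,c);x,e=ik(p,RR,q);print(nm,th,phi,p.round(0),RR[:,2].round(2),x.round(1),round(e,2))
E
```

```text
[ 88.766 226.811 438.963 478.984 367.889] [-5.961 -4.457 -1.371  3.745  3.455 -1.652  5.779 -3.008  3.023]
grater 15 30 [667. -96. 113.] [ 0.7   0.08 -0.71] [-29.2   5.  122.4  62.8  27.9   3. ] 0.0
grater 15 30 [667. -96. 113.] [ 0.7   0.08 -0.71] [-29.2   5.  122.4  62.8  27.9   3. ] 0.0
grater 15 35 [667. -96. 113.] [ 0.64  0.08 -0.77] [-27.4   5.8 118.3  47.1  29.6  19.4] 0.0
grater 15 35 [667. -96. 113.] [ 0.64  0.08 -0.77] [-27.4   5.8 118.3  47.1  29.6  19.4] 0.0
grater 15 40 [667. -96. 113.] [ 0.57  0.07 -0.82] [-25.7   7.3 113.9  34.4  33.   32.7] 0.0
grater 15 40 [667. -96. 113.] [ 0.57  0.07 -0.82] [-25.7   7.3 113.9  34.4  33.   32.7] 0.0
grater 15 45 [667. -96. 113.] [ 0.5   0.06 -0.87] [-24.    9.2 109.3  24.7  37.7  42.7] 0.0
grater 15 45 [667. -96. 113.] [ 0.5   0.06 -0.87] [-24.    9.2 109.3  24.7  37.7  42.7] 0.0
grater 15 50 [667. -96. 113.] [ 0.42  0.05 -0.91] [-22.3  11.5 104.5  17.5  43.1  50.2] 0.0
grater 15 50 [667. -96. 113.] [ 0.42  0.05 -0.91] [-22.3  11.5 104.5  17.5  43.1  50.2] 0.0
grater 18 30 [665. -97. 112.] [ 0.66  0.08 -0.74] [-28.3   5.3 120.3  53.
[... 1946 characters left out ...]
9.  98.] [ 0.6   0.07 -0.8 ] [ 19.3   7.4 117.  -21.7  20.6 120.4] 0.0
serv 18 35 [617. 259.  98.] [ 0.6   0.07 -0.8 ] [ 19.3   7.4 117.  -21.7  20.6 120.4] 0.0
serv 18 40 [617. 259.  98.] [ 0.53  0.06 -0.85] [ 18.6   9.  112.6 -13.5  27.6 112. ] 0.0
serv 18 40 [617. 259.  98.] [ 0.53  0.06 -0.85] [ 18.6   9.  112.6 -13.5  27.6 112. ] 0.0
serv 18 45 [617. 259.  98.] [ 0.45  0.05 -0.89] [ 17.9  11.1 107.9  -8.8  34.8 107.2] 0.0
serv 18 45 [617. 259.  98.] [ 0.45  0.05 -0.89] [ 17.9  11.1 107.9  -8.8  34.8 107.2] 0.0
serv 18 50 [617. 259.  98.] [ 0.37  0.04 -0.93] [ 17.3  13.5 103.1  -5.9  41.8 104.2] 0.0
serv 18 50 [617. 259.  98.] [ 0.37  0.04 -0.93] [ 17.3  13.5 103.1  -5.9  41.8 104.2] 0.0
```

```bash
python3 - <<'E'
from kin import *
st()
rel([408,175,28],down(-37.2,-40))
snap("wrist","w2")
E
```

```text
t 2.4333 q [ 25.2  32.9  86.  -17.5  97.4  65.8] p [408.1 175.2  78.6] cmd [408.4 174.9  80. ] ang [-0.05 -0.02 -0.12] F [ 1.  -0.6  0.9] w 93.9
row [-0.0004, -0.0333, 0.04, -0.0, 0.0, -0.0] rows>= 1.2481663079574143 0.0
```

View pics/w2.png

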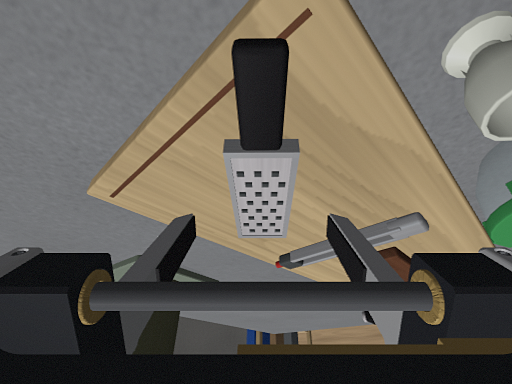

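Emit:
play_rows --plan '[[[-0.0004,-0.0166,0.02,0,0,0,1],[-0.0004,-0.0333,0.04,0,0,0,1],[-0.0004,-0.0333,0.04,0,0,0,1],[-0.0004,-0.0333,0.04,0,0,0,1],[-0.0004,-0.0333,0.04,0,0,0,1]]]'

```text
clock: 2.9
ee_pos: [408.4, 174.8, 29.8]
tcp_rot: [[0.796, -0.465, -0.388], [-0.605, -0.61, -0.511], [0.001, 0.641, -0.767]]
force: [0.8, 0.9, -0.1]
grip_width: 94.1
```

```bash
python3 - <<'E'
from kin import *
apply([-0.0004, -0.0333, 0.04, 0, 0, 0]);st()
E
```

```text
t 2.9 q [ 25.2  37.   86.6 -17.3  92.9  67.3] p [408.4 174.8  29.8] cmd [408.  174.9  28. ] ang [0.11 0.01 0.06] F [ 0.8  0.9 -0.1] w 94.1
```

Emit:
play_rows --plan '[[[0,-0.0006,0.0008,0,0,0,1],[0,-0.0006,0.0008,0,0,0,0],[0,-0.0006,0.0008,0,0,0,0],[0,-0.0006,0.0008,0,0,0,0],[0,-0.0006,0.0008,0,0,0,0],[0,-0.0006,0.0008,0,0,0,0],[0,-0.0006,0.0008,0,0,0,0],[0,-0.0006,0.0008,0,0,0,0]]]'

```text
clock: 3.57
ee_pos: [408.0, 174.9, 27.0]
tcp_rot: [[0.797, -0.463, -0.389], [-0.605, -0.61, -0.512], [-0.0, 0.643, -0.766]]
force: [0.0, 0.9, 0.6]
grip_width: 55.7
```

```bash
python3 - <<'E'
from kin import *
apply([0, -0.0006, 0.0008, 0, 0, 0]);st()
E
```

```text
t 3.5667 q [ 25.2  37.3  86.5 -17.3  92.7  67.3] p [408.  174.9  27. ] cmd [407.9 174.9  27. ] ang [-0.01  0.   -0.01] F [0.  0.9 0.6] w 55.7
```

```bash
python3 - <<'E'
from kin import *
c,C=getc()
rel(c+[0,0,150],C)
print("from there:")
setc(c+[0,0,150],C)
R=down(GY-90,90-18-40)
rel([500,-60,270],R)
setc(c,C)
q=ctrl.observe()["joint_positions"]
print(ik(np.array([500,-60,270.]),R,[-20,0,90,20,50,50]))
E
```

```text
row [0.0, 0.0964, -0.1149, 0.0, 0.0, 0.0] rows>= 3.5967202013467197 0.0
from there:
row [0.2154, 0.1605, 0.0132, 1.1847, -0.0597, 0.8535] rows>= 6.449530948769665 11.694011296901026
(array([-31.406, -23.021, 118.872,  22.249,  59.955,  44.702]), np.float64(1.0785074107350498e-12))
```

Emit:
play_rows --plan '[[[0,0.0193,-0.023,0,0,0,0],[0,0.0482,-0.0575,0,0,0,0],[0,0.0723,-0.0862,0,0,0,0],[0,0.0964,-0.1149,0,0,0,0],[0,0.0964,-0.1149,0,0,0,0],[0,0.0964,-0.1149,0,0,0,0]]]'

```text
clock: 4.07
ee_pos: [409.6, 175.9, 178.5]
tcp_rot: [[0.797, -0.467, -0.384], [-0.604, -0.612, -0.509], [0.003, 0.638, -0.77]]
force: [-0.6, 0.6, -3.4]
grip_width: 55.2
```

Emit:
play_rows --plan '[[[0.0179,0.0134,0.0011,0.0987,-0.005,0.0711,0],[0.0359,0.0268,0.0022,0.1975,-0.01,0.1423,0],[0.0539,0.0401,0.0033,0.2962,-0.0149,0.2134,0],[0.0718,0.0535,0.0044,0.3949,-0.0199,0.2845,0],[0.0898,0.0669,0.0055,0.4936,-0.0249,0.3556,0],[0.1077,0.0803,0.0066,0.5924,-0.0299,0.4268,0],[0.1257,0.0936,0.0077,0.6911,-0.0348,0.4979,0],[0.1436,0.107,0.0088,0.7898,-0.0398,0.569,0],[0.1615,0.1204,0.0099,0.8885,-0.0448,0.6401,0],[0.1795,0.1338,0.011,0.9873,-0.0498,0.7112,0],[0.1975,0.1471,0.0121,1.086,-0.0547,0.7824,0],[0.2154,0.1605,0.0132,1.1847,-0.0597,0.8535,0],[0.2154,0.1605,0.0132,1.1847,-0.0597,0.8535,0],[0.2154,0.1605,0.0132,1.1847,-0.0597,0.8535,0],[0.2154,0.1605,0.0132,1.1847,-0.0597,0.8535,0]]]'

```text
clock: 5.32
ee_pos: [498.7, -59.4, 267.4]
tcp_rot: [[0.118, -0.845, 0.522], [-0.993, -0.099, 0.064], [-0.003, -0.526, -0.851]]
force: [-0.0, -0.1, -1.7]
grip_width: 55.7
```

```bash
python3 - <<'E'
from kin import *
apply([0.0, 0.0964, -0.1149, 0.0, 0.0, 0.0])
apply([0.2154, 0.1605, 0.0132, 1.1847, -0.0597, 0.8535]);st()
snap("wrist","w3");snap("top","top3");snap("scene","sc3")
crop("top3",(145,110,360,285),3.7,"top3c")
crop("sc3",(160,90,380,260),3.6,"sc3c")
E
```

```text
t 5.3167 q [-29.4 -21.6 117.8  21.3  59.2  46.9] p [498.7 -59.4 267.4] cmd [500. -60. 270.] ang [-0.29 -0.13  0.07] F [-0.  -0.1 -1.7] w 55.7
```

View pics/w3.png

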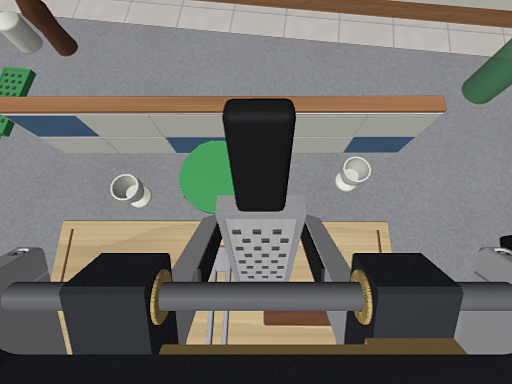

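View pics/top3c.png

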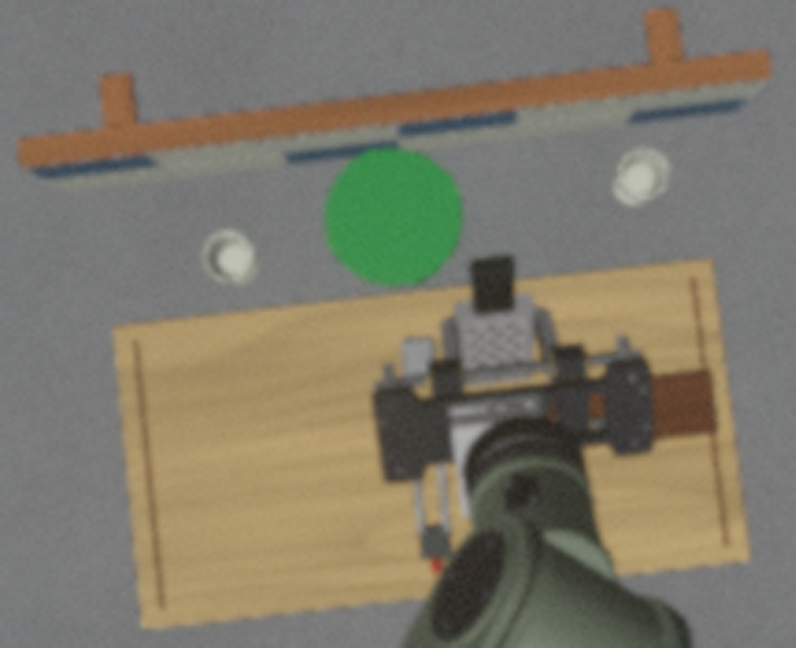

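View pics/sc3c.png

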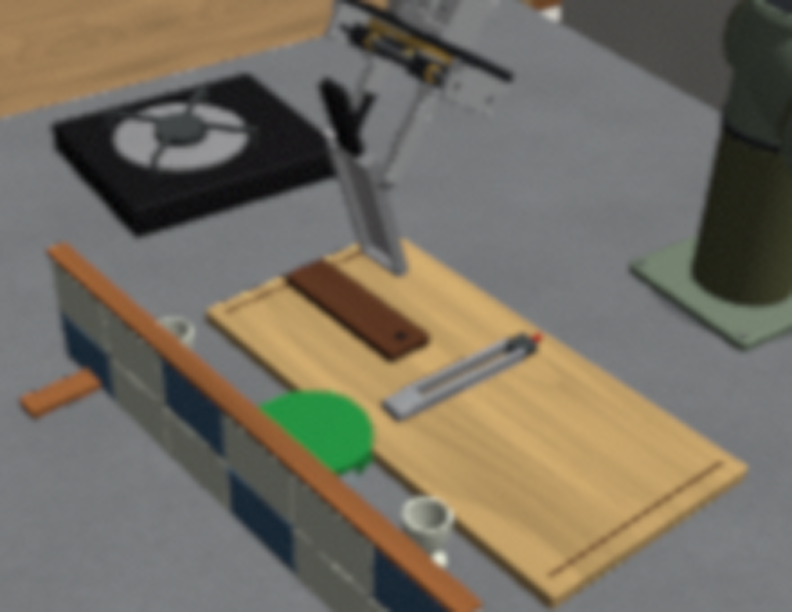

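```bash
python3 - <<'E'
from kin import *
crop("w3",(0,80,512,200),1.55,"w3c")
r=ld("w3")
g=lambda P:[((p-G0)@[np.cos(np.radians(GY)),np.sin(np.radians(GY)),0],(p-G0)@[-np.sin(np.radians(GY)),np.cos(np.radians(GY)),0]) for p in P]
print("top front edge",np.array(g(pix2(r,[(60,112),(200,112),(320,111.5),(445,111)],140))))
print("base",np.array(g(pix2(r,[(62,152),(150,152),(330,152.5),(408,152.5)],0))))
E
```

```text
top front edge [[  -1.123  218.035]
 [  -1.561   26.327]
 [  -1.155 -137.404]
 [  -0.766 -307.542]]
base [[   3.925  316.515]
 [   3.655  151.27 ]
 [   2.087 -185.363]
 [   1.851 -330.65 ]]
```

View pics/w3c.png

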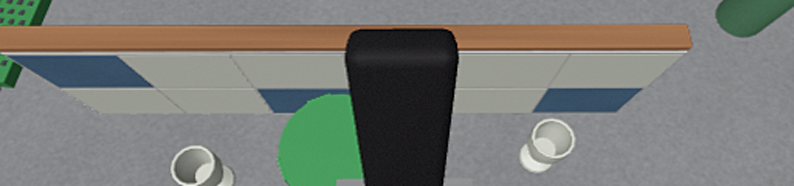

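```bash
python3 - <<'E'
from kin import *
p,R=place(-114,18,40,115,7,lift=35,back=20); print(p,ik(p,R,[-27,0,115,28,40,40])); rel(p,R)
p2,R=place(-114,18,40,115,7,lift=4,back=3); c,C=getc(); 
import kin
setc(p,R); print(p2); rel(p2,R); setc(c,C)
E
```

```text
[645.346 -99.033 146.535] (array([-26.06 ,   3.56 , 111.966,  26.629,  39.904,  40.248]), np.float64(1.5916157281026243e-13))
row [0.0559, -0.053, 0.1787, 0.0, -0.0, -0.0] rows>= 4.666564383548126 0.0
[662.227 -97.02  115.535]
row [-0.0, 0.002, 0.0353, 0.0, 0.0, 0.0] rows>= 0.8478803795833111 0.0
```

Emit:
play_rows --plan '[[[0.0112,-0.0106,0.0357,0,0,0,0],[0.0224,-0.0212,0.0715,0,0,0,0],[0.0335,-0.0318,0.1072,0,0,0,0],[0.0447,-0.0424,0.143,0,0,0,0],[0.0559,-0.053,0.1787,0,0,0,0],[0.0559,-0.053,0.1787,0,0,0,0],[0.0559,-0.053,0.1787,0,0,0,0],[0.0559,-0.053,0.1787,0,0,0,0],[0.0559,-0.053,0.1787,0,0,0,0],[0.0559,-0.053,0.1787,0,0,0,0]]]'

```text
clock: 6.3
ee_pos: [646.1, -98.7, 149.9]
tcp_rot: [[0.119, -0.84, 0.53], [-0.993, -0.102, 0.061], [0.003, -0.534, -0.846]]
force: [-0.3, 0.1, -1.7]
grip_width: 55.6
```

```bash
python3 - <<'E'
from kin import *
apply([0.0559, -0.053, 0.1787, 0, 0, 0]);st()
snap("wrist","w4");snap("top","top4");snap("scene","sc4")
crop("top4",(145,110,360,285),3.7,"top4c")
crop("sc4",(160,110,320,260),4,"sc4c")
E
```

```text
t 6.3 q [-24.8   7.3 107.4  25.7  39.8  42.1] p [646.1 -98.7 149.9] cmd [645.3 -99.  146.6] ang [ 0.25  0.1  -0.12] F [-0.3  0.1 -1.7] w 55.6
```

View pics/w4.png

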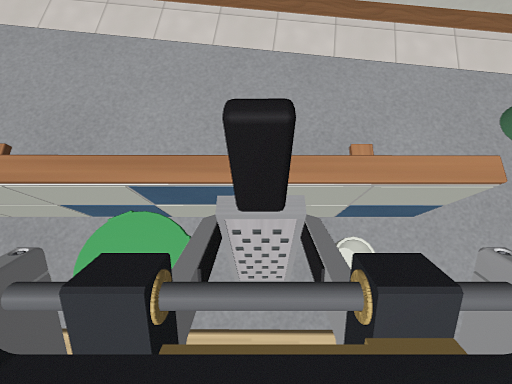

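View pics/sc4c.png

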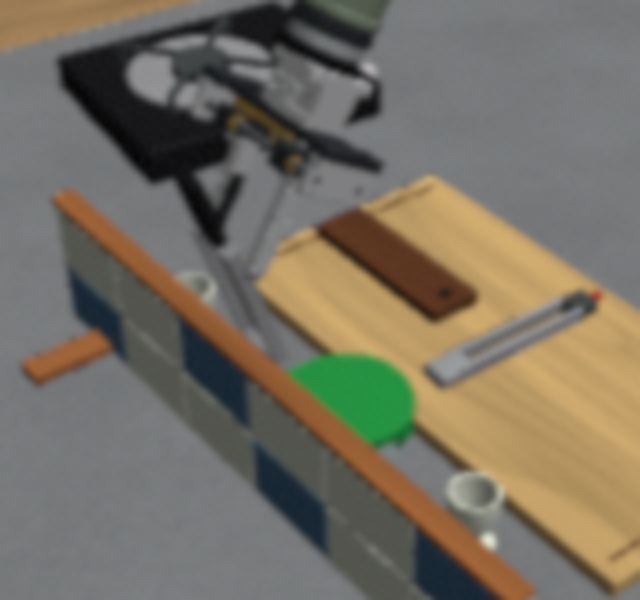

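View pics/top4c.png

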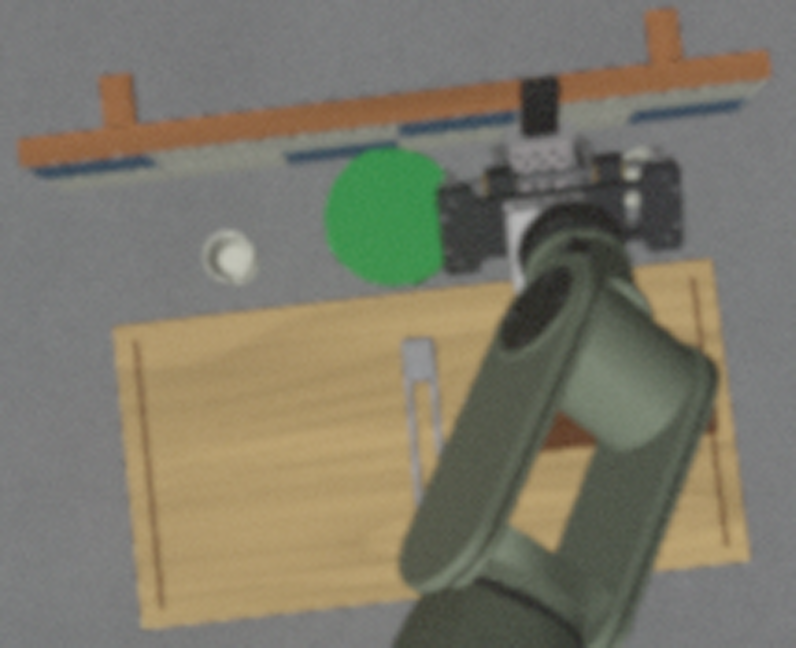

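Emit:
play_rows --plan '[[[0,0.0007,0.0117,0,0,0,0],[0,0.0013,0.0235,0,0,0,0],[0,0.002,0.0353,0,0,0,0],[0,0.002,0.0353,0,0,0,0],[0,0.002,0.0353,0,0,0,0],[0,0.002,0.0353,0,0,0,0],[0,0.002,0.0353,0,0,0,0],[0,0.002,0.0353,0,0,0,0]]]'

```text
clock: 7.12
ee_pos: [662.5, -97.3, 116.8]
tcp_rot: [[0.118, -0.841, 0.528], [-0.993, -0.101, 0.062], [0.001, -0.531, -0.847]]
force: [0.8, 0.1, -2.2]
grip_width: 55.4
```

```bash
python3 - <<'E'
from kin import *
apply([0, 0.002, 0.0353, 0, 0, 0]);st()
snap("scene","sc5")
crop("sc5",(160,110,320,260),4,"sc5c")
c,C=getc(); rel(c+[0,0,-5],C)
E
```

```text
t 7.1167 q [-23.8  12.1 106.5  27.1  36.2  40.9] p [662.5 -97.3 116.8] cmd [662.2 -97.  115.6] ang [ 0.09  0.05 -0.02] F [ 0.8  0.1 -2.2] w 55.4
row [0.0, 0.0026, 0.0042, 0.0, 0.0, 0.0] rows>= 0.11845648954655605 0.0
```

View pics/sc5c.png

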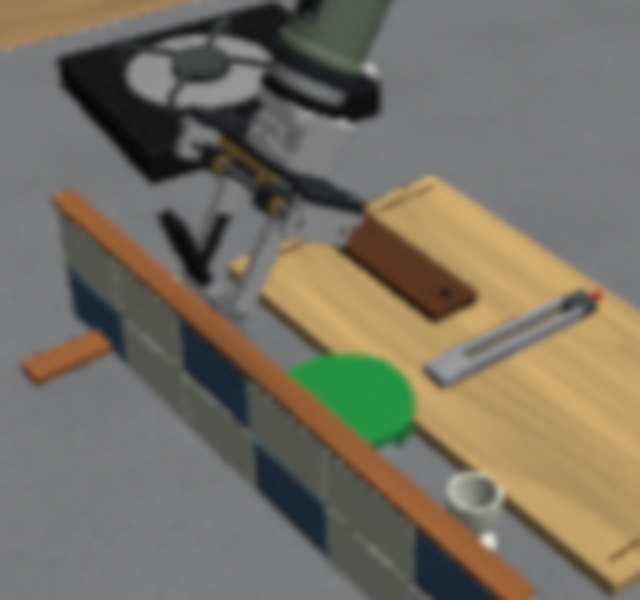

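Emit:
play_rows --plan '[[[0,0.0009,0.0014,0,0,0,0],[0,0.0018,0.0028,0,0,0,0],[0,0.0018,0.0028,0,0,0,0],[0,0.0018,0.0028,0,0,0,0],[0,0.0018,0.0028,0,0,0,0]]]'

```text
clock: 7.58
ee_pos: [662.3, -97.1, 112.3]
tcp_rot: [[0.118, -0.842, 0.526], [-0.993, -0.1, 0.063], [0.0, -0.53, -0.848]]
force: [-0.0, -0.0, -0.9]
grip_width: 55.7
```

Emit:
play_rows --plan '[[[0,0.0005,0.0008,0,0,0,0],[0,0.0011,0.0017,0,0,0,0],[0,0.0011,0.0017,0,0,0,0],[0,0.0011,0.0017,0,0,0,0]]]'

```text
clock: 7.92
ee_pos: [663.3, -97.2, 111.8]
tcp_rot: [[0.118, -0.841, 0.529], [-0.993, -0.1, 0.062], [0.001, -0.532, -0.847]]
force: [0.7, 1.3, 3.6]
grip_width: 55.7
```

```bash
python3 - <<'E'
from kin import *
apply([0, 0.0018, 0.0028, 0, 0, 0]);apply([0, 0.0011, 0.0017, 0, 0, 0]);st()
E
```

```text
t 7.9167 q [-23.8  12.6 106.6  27.6  35.6  40.4] p [663.3 -97.2 111.8] cmd [662.1 -97.  110.2] ang [0.16 0.05 0.01] F [0.7 1.3 3.6] w 55.7
```

Emit:
play_rows --plan '[[[0,0,0,0,0,0,0.6],[0,0,0,0,0,0,0.7],[0,0,0,0,0,0,0.8],[0,0,0,0,0,0,0.85],[0,0,0,0,0,0,0.85],[0,0,0,0,0,0,0.85],[0,0,0,0,0,0,0.85],[0,0,0,0,0,0,0.85]]]'

```text
clock: 8.58
ee_pos: [662.0, -96.9, 110.1]
tcp_rot: [[0.118, -0.842, 0.526], [-0.993, -0.1, 0.063], [-0.0, -0.53, -0.848]]
force: [-0.0, -1.3, -0.8]
grip_width: 79.9
```

```bash
python3 - <<'E'
from kin import *
st();snap("wrist","w6");snap("scene","sc6");crop("sc6",(160,110,320,260),4,"sc6c")
E
```

```text
t 8.5833 q [-23.8  12.6 106.7  27.6  35.6  40.4] p [662.  -96.9 110.1] cmd [662.1 -97.  110.2] ang [-0.01 -0.01 -0.  ] F [-0.  -1.3 -0.8] w 79.9
```

View pics/w6.png

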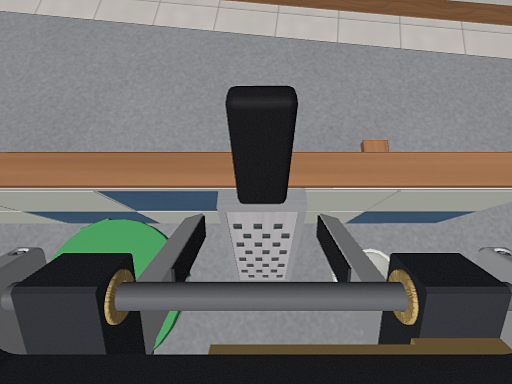

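View pics/sc6c.png

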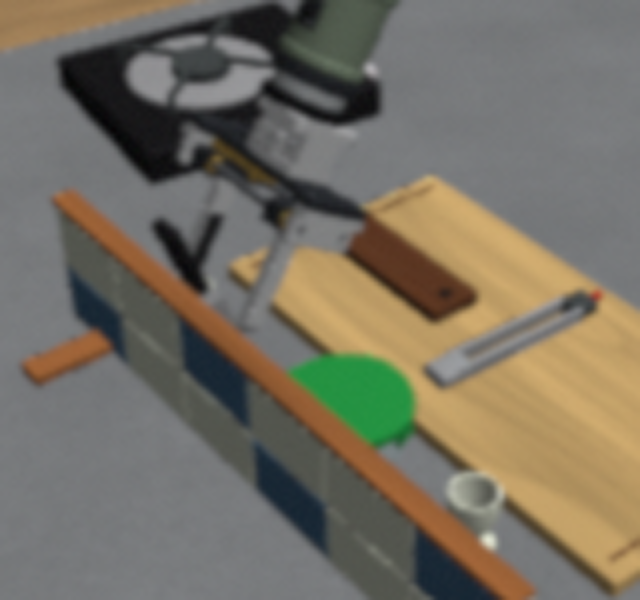

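```bash
python3 - <<'E'
from kin import *
c,C=getc(); 
rel(c-150*C[:,2],C)
r=c-150*C[:,2];setc(r,C);print(r)
Rg=down(6.8,-40)
b=np.array([431.7,-164.3,0])+5*np.array([np.cos(np.radians(96.8)),np.sin(np.radians(96.8)),0])
print(b); rel(b+[0,0,110],Rg)
for z in (110,28):print(ik(b+[0,0,z],Rg,[-10,20,90,-30,90,0]),ik(b+[0,0,z],Rg,[-30,20,90,-60,90,0]))
# final
print(ik(*place(245,18,40,100,7),[18,9,112,-13,27,112]))
setc(c,C)
E
```

```text
row [-0.0, -0.0, -0.15, 0.0, 0.0, 0.0] rows>= 3.597122302158273 0.0
[ 583.21  -106.402  237.43 ]
[ 431.108 -159.335    0.   ]
row [0.0346, 0.2009, 0.0247, -0.9747, 0.1157, -1.6543] rows>= 4.924427587112145 15.392827378246826
(array([ -1.895,   0.972, 123.906, -47.962,  58.818,  18.577]), np.float64(1.2789769243681803e-13)) (array([ -1.895,   0.972, 123.906, -47.962,  58.818,  18.577]), np.float64(3.979039320256561e-14))
(array([ -1.895,   9.599, 127.314, -54.554,  51.256,  30.03 ]), np.float64(1.500570631184982e-11)) (array([ -1.895,   9.599, 127.314, -54.554,  51.256,  30.03 ]), np.float64(9.663381206337362e-14))
(array([ 18.561,   9.128, 112.469, -13.482,  27.599, 112.008]), np.float64(2.2737367544323207e-14))
```

Emit:
play_rows --plan '[[[0,0,-0.015,0,0,0,0.85],[0,0,-0.05,0,0,0,0.9],[0,0,-0.085,0,0,0,1],[0,0,-0.12,0,0,0,1],[0,0,-0.15,0,0,0,1],[0,0,-0.15,0,0,0,1]]]'

```text
clock: 9.18
ee_pos: [584.9, -108.3, 245.0]
tcp_rot: [[0.117, -0.837, 0.535], [-0.993, -0.102, 0.057], [0.007, -0.538, -0.843]]
force: [1.0, -0.1, 0.5]
grip_width: 94.0
```

```bash
python3 - <<'E'
from kin import *
apply([0,0,-0.15,0,0,0]);st();snap("top","top7");crop("top7",(145,110,360,285),3.7,"top7c");snap("scene","sc7");crop("sc7",(160,110,320,260),4,"sc7c");snap("wrist","w7")
b=np.array([431.7,-164.3,0])-5*np.array([np.cos(np.radians(96.8)),np.sin(np.radians(96.8)),0])
for q0 in ([-40,20,90,30,90,100],[-40,20,90,60,60,150]):
 print(ik(b+[0,0,28],down(-173.2,-40),q0))
b=np.array([431.7,-164.3,0])+5*np.array([np.cos(np.radians(96.8)),np.sin(np.radians(96.8)),0])
for t in(-30,-35,-40):print(t,ik(b+[0,0,28],down(6.8,t),[0,10,127,-50,50,30]),ik(place(245,18,-t,100,7)[0],place(245,18,-t,100,7)[1],[18,9,112,-13,27,112])[0])
E
```

```text
t 9.1833 q [-29.4  -6.8 109.5  23.3  52.3  43.4] p [ 584.9 -108.3  245. ] cmd [ 583.2 -106.4  237.4] ang [ 0.57  0.38 -0.15] F [ 1.  -0.1  0.5] w 94.0
(array([-49.612,  31.127,  96.549,  20.852,  87.456, 115.995]), np.float64(4.703366269077371e-13))
(array([-49.612,  31.127,  96.549,  20.852,  87.456, 115.995]), np.float64(6.707523425575346e-13))
-30 (array([ -9.244,   5.41 , 126.064, -40.766,  47.384,  11.905]), np.float64(4.8076985301403e-12)) [ 19.956   6.573 121.023 -38.525  14.153 137.521]
-35 (array([ -5.483,   7.214, 126.821, -48.031,  48.92 ,  21.267]), np.float64(1.2013856576231774e-11)) [ 19.244   7.563 116.876 -21.673  20.557 120.405]
-40 (array([ -1.895,   9.599, 127.314, -54.554,  51.256,  30.03 ]), np.float64(3.979039320256561e-14)) [ 18.561   9.128 112.469 -13.482  27.599 112.008]
```

View pics/top7c.png

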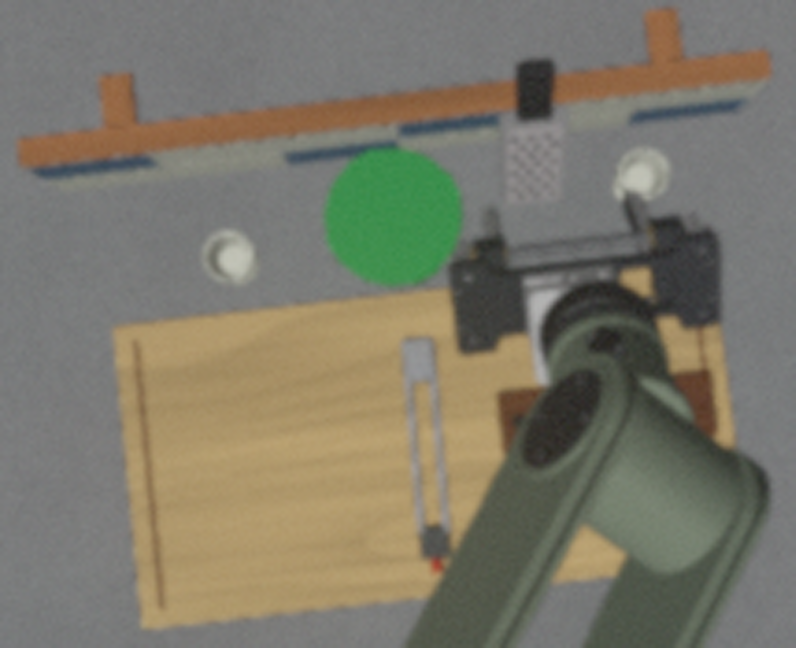

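View pics/sc7c.png

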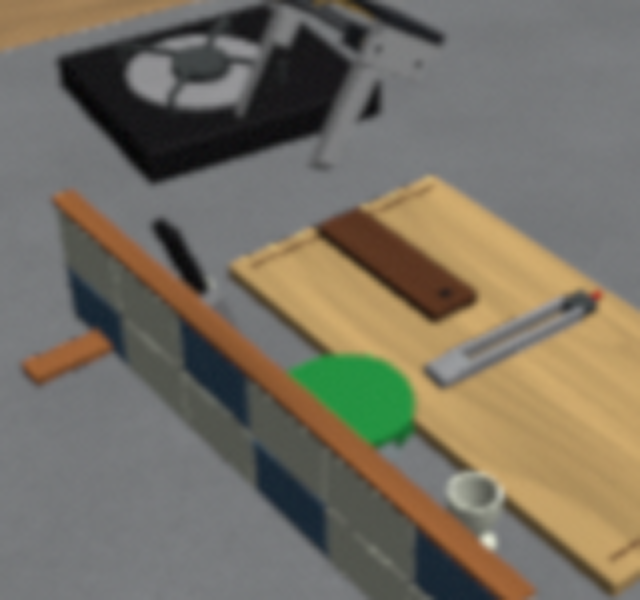

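View pics/w7.png

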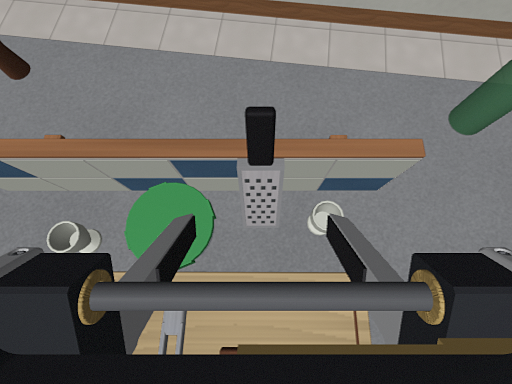

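```bash
python3 - <<'E'
from kin import *
s,v=rel([432.3,-169.3,120],down(-173.2,-40))
n=16
for i in range(1,n+1): print((s*i/n).round(4).tolist()+(v*i/n).round(4).tolist()+[1],end=",")
E
```

```text
row [0.0446, 0.1956, 0.0162, -0.9747, -0.1157, 1.6542] rows>= 4.82669895616082 15.392139182993274
[0.0028, 0.0122, 0.001, -0.0609, -0.0072, 0.1034, 1],[0.0056, 0.0244, 0.002, -0.1218, -0.0145, 0.2068, 1],[0.0084, 0.0367, 0.003, -0.1828, -0.0217, 0.3102, 1],[0.0112, 0.0489, 0.004, -0.2437, -0.0289, 0.4136, 1],[0.0139, 0.0611, 0.0051, -0.3046, -0.0362, 0.5169, 1],[0.0167, 0.0734, 0.0061, -0.3655, -0.0434, 0.6203, 1],[0.0195, 0.0856, 0.0071, -0.4264, -0.0506, 0.7237, 1],[0.0223, 0.0978, 0.0081, -0.4874, -0.0578, 0.8271, 1],[0.0251, 0.11, 0.0091, -0.5483, -0.0651, 0.9305, 1],[0.0279, 0.1222, 0.0101, -0.6092, -0.0723, 1.0339, 1],[0.0307, 0.1345, 0.0111, -0.6701, -0.0795, 1.1373, 1],[0.0334, 0.1467, 0.0122, -0.731, -0.0868, 1.2406, 1],[0.0362, 0.1589, 0.0132, -0.7919, -0.094, 1.344, 1],[0.039, 0.1712, 0.0142, -0.8529, -0.1012, 1.4474, 1],[0.0418, 0.1834, 0.0152, -0.9138, -0.1085, 1.5508, 1],[0.0446, 0.1956, 0.0162, -0.9747, -0.1157, 1.6542, 1],
```

Emit:
play_rows --plan '[[[0.0056,0.0244,0.002,-0.1218,-0.0145,0.2068,1],[0.0056,0.0244,0.002,-0.1218,-0.0145,0.2068,1],[0.0112,0.0489,0.004,-0.2437,-0.0289,0.4136,1],[0.0112,0.0489,0.004,-0.2437,-0.0289,0.4136,1],[0.0167,0.0734,0.0061,-0.3655,-0.0434,0.6203,1],[0.0167,0.0734,0.0061,-0.3655,-0.0434,0.6203,1],[0.0223,0.0978,0.0081,-0.4874,-0.0578,0.8271,1],[0.0223,0.0978,0.0081,-0.4874,-0.0578,0.8271,1],[0.0279,0.1222,0.0101,-0.6092,-0.0723,1.0339,1],[0.0279,0.1222,0.0101,-0.6092,-0.0723,1.0339,1],[0.0334,0.1467,0.0122,-0.731,-0.0868,1.2406,1],[0.0334,0.1467,0.0122,-0.731,-0.0868,1.2406,1],[0.039,0.1712,0.0142,-0.8529,-0.1012,1.4474,1],[0.039,0.1712,0.0142,-0.8529,-0.1012,1.4474,1],[0.0446,0.1956,0.0162,-0.9747,-0.1157,1.6542,1],[0.0446,0.1956,0.0162,-0.9747,-0.1157,1.6542,1],[0.0446,0.1956,0.0162,-0.9747,-0.1157,1.6542,1],[0.0446,0.1956,0.0162,-0.9747,-0.1157,1.6542,1],[0.0446,0.1956,0.0162,-0.9747,-0.1157,1.6542,1]]]'

```text
clock: 10.92
ee_pos: [432.4, -168.6, 119.3]
tcp_rot: [[-0.993, -0.093, -0.077], [-0.121, 0.76, 0.639], [-0.001, 0.643, -0.766]]
force: [-0.4, -0.3, 0.7]
grip_width: 94.0
```

```bash
python3 - <<'E'
from kin import *
apply([0.0446, 0.1956, 0.0162, -0.9747, -0.1157, 1.6542]);st();snap("wrist","w8");snap("top","top8");crop("top8",(145,110,360,285),3.7,"top8c")
E
```

```text
t 10.9167 q [-48.4  25.2  92.2  21.6  96.7 120.6] p [ 432.4 -168.6  119.3] cmd [ 432.3 -169.3  120. ] ang [-0.03  0.06 -0.12] F [-0.4 -0.3  0.7] w 94.0
```

View pics/w8.png

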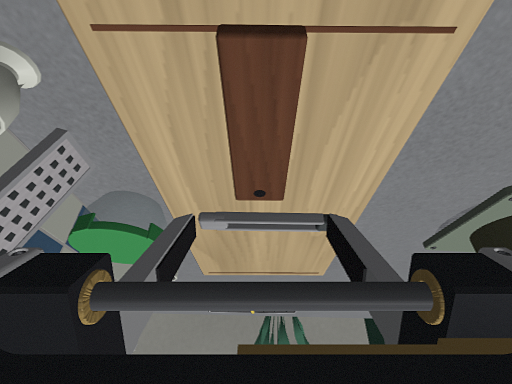

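View pics/top8c.png

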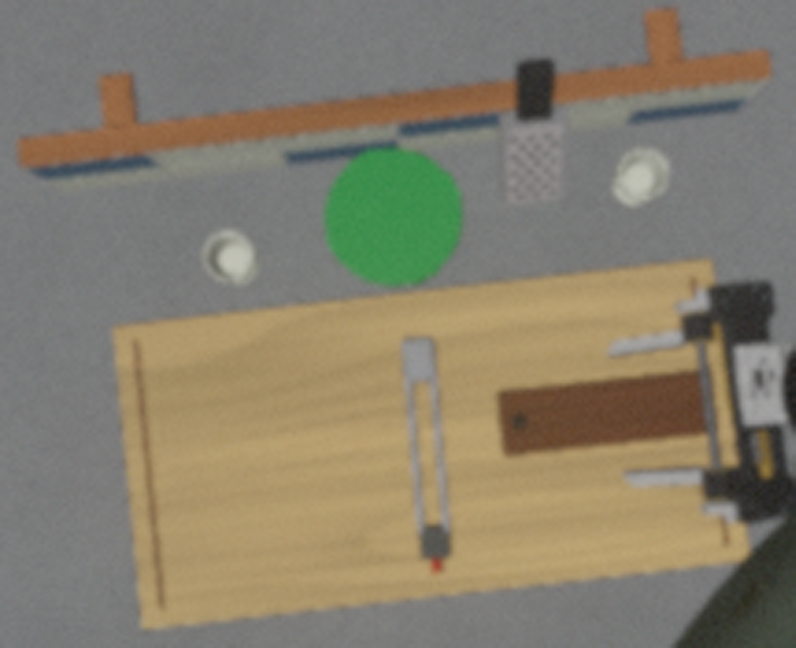

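```bash
python3 - <<'E'
from kin import *
r=ld("w8")
P=pix2(r,[(235,198),(285,198),(307,30),(217,30)],36);print(P,P.mean(0))
for a,b in [(1,2),(0,3)]: print(np.linalg.norm(P[a]-P[b]),np.degrees(np.arctan2(*(P[b]-P[a])[[1,0]])))
rel([432.3,-169.3,27.5],down(-173.2,-40))
E
```

```text
[[ 451.27   -73.581   36.   ]
 [ 392.805  -80.724   36.   ]
 [ 415.712 -265.808   36.   ]
 [ 470.049 -259.196   36.   ]] [ 432.459 -169.827   36.   ]
186.4966451146955 -82.9447287784191
186.56306714527324 -84.22309434577795
row [-0.0, -0.0595, 0.0709, -0.0, -0.0, 0.0] rows>= 2.2196262347275892 0.0
```

Emit:
play_rows --plan '[[[0,-0.0198,0.0236,0,0,0,1],[0,-0.0397,0.0473,0,0,0,1],[0,-0.0595,0.0709,0,0,0,1],[0,-0.0595,0.0709,0,0,0,1],[0,-0.0595,0.0709,0,0,0,1],[0,-0.0595,0.0709,0,0,0,1],[0,-0.0595,0.0709,0,0,0,1],[0,-0.0595,0.0709,0,0,0,0],[0,-0.0595,0.0709,0,0,0,0],[0,-0.0595,0.0709,0,0,0,0],[0,-0.0595,0.0709,0,0,0,0],[0,-0.0595,0.0709,0,0,0,0],[0,-0.0595,0.0709,0,0,0,0]]]'

```text
clock: 12.1
ee_pos: [432.4, -169.4, 27.5]
tcp_rot: [[-0.993, -0.091, -0.076], [-0.118, 0.761, 0.638], [-0.0, 0.643, -0.766]]
force: [-1.2, -0.3, 0.4]
grip_width: 57.5
```

```bash
python3 - <<'E'
from kin import *
apply([0, -0.0595, 0.0709, 0, 0, 0]);st()
c,C=getc()
rel(c+[0,0,160],C)
R=down(GY-90,32)
setc(c+[0,0,160],C); s,v=rel([500,150,260],R)
n=10
for i in range(1,n+1): print((s*i/n).round(4).tolist()+(v*i/n).round(4).tolist()+[0],end=",")
q=np.array([-48.,10,95,21,90,118])
for t in np.linspace(0,1,6):
    p=c+[0,0,160]+C@s*1000*t; q,e=ik(p,C@Rn.from_rotvec(v*t).as_matrix(),q); print(p.round(),q.round(1),round(e,2))
setc(c,C)
E
```

```text
t 12.1 q [-48.5  33.2  93.4  21.5  88.1 117.2] p [ 432.4 -169.4   27.5] cmd [ 432.3 -169.3   27.5] ang [ 0.   -0.02 -0.  ] F [-1.2 -0.3  0.4] w 57.5
row [-0.0, 0.1028, -0.1226, 0.0, 0.0, 0.0] rows>= 3.8368255381339065 0.0
row [-0.105, 0.2834, 0.1431, 0.9747, 0.1157, -1.6542] rows>= 8.018998554975818 15.392139182993274
[-0.0105, 0.0283, 0.0143, 0.0975, 0.0116, -0.1654, 0],[-0.021, 0.0567, 0.0286, 0.1949, 0.0231, -0.3308, 0],[-0.0315, 0.085, 0.0429, 0.2924, 0.0347, -0.4963, 0],[-0.042, 0.1134, 0.0572, 0.3899, 0.0463, -0.6617, 0],[-0.0525, 0.1417, 0.0716, 0.4874, 0.0578, -0.8271, 0],[-0.063, 0.17, 0.0859, 0.5848, 0.0694, -0.9925, 0],[-0.0735, 0.1984, 0.1002, 0.6823, 0.081, -1.1579, 0],[-0.084, 0.2267, 0.1145, 0.7798, 0.0926, -1.3234, 0],[-0.0945, 0.2551, 0.1288, 0.8772, 0.1041, -1.4888, 0],[-0.105, 0.2834, 0.1431, 0.9747, 0.1157, -1.6542, 0],[ 432. -169.  187.] [-49.6  21.   89.5  21.5 103.5 122.2] 0.0
[ 446. -105.  202.] [-40.7   9.9  96.4  19.5  95.1 111.7] 0.0
[459. -42. 217.] [-30.7  -0.7 102.9  17.4  85.7 103.2] 0.0
[473.  22. 231.] [-19.1  -9.8 108.6  14.2  75.   96.8] 0.0
[486.  86. 246.] [ -6.2 -16.7 113.8   8.7  63.1  92.6] 0.0
[500. 150. 260.] [  7.  -20.7 118.5  -0.1  50.1  90.2] 0.0
```

Emit:
play_rows --plan '[[[0,0.0206,-0.0245,0,0,0,0],[0,0.0463,-0.0552,0,0,0,0],[0,0.072,-0.0858,0,0,0,0],[0,0.1028,-0.1226,0,0,0,0],[0,0.1028,-0.1226,0,0,0,0],[0,0.1028,-0.1226,0,0,0,0]]]'

```text
clock: 12.6
ee_pos: [433.8, -171.2, 190.0]
tcp_rot: [[-0.993, -0.094, -0.072], [-0.118, 0.765, 0.633], [-0.005, 0.637, -0.771]]
force: [-0.0, 0.5, -2.2]
grip_width: 57.6
```

Emit:
play_rows --plan '[[[-0.0052,0.0142,0.0072,0.0487,0.0058,-0.0827,0],[-0.0105,0.0283,0.0143,0.0975,0.0116,-0.1654,0],[-0.021,0.0567,0.0286,0.1949,0.0231,-0.3308,0],[-0.021,0.0567,0.0286,0.1949,0.0231,-0.3308,0],[-0.0315,0.085,0.0429,0.2924,0.0347,-0.4963,0],[-0.042,0.1134,0.0572,0.3899,0.0463,-0.6617,0],[-0.042,0.1134,0.0572,0.3899,0.0463,-0.6617,0],[-0.0525,0.1417,0.0716,0.4874,0.0578,-0.8271,0],[-0.063,0.17,0.0859,0.5848,0.0694,-0.9925,0],[-0.063,0.17,0.0859,0.5848,0.0694,-0.9925,0],[-0.0735,0.1984,0.1002,0.6823,0.081,-1.1579,0],[-0.084,0.2267,0.1145,0.7798,0.0926,-1.3234,0],[-0.084,0.2267,0.1145,0.7798,0.0926,-1.3234,0],[-0.0945,0.2551,0.1288,0.8772,0.1041,-1.4888,0],[-0.105,0.2834,0.1431,0.9747,0.1157,-1.6542,0],[-0.105,0.2834,0.1431,0.9747,0.1157,-1.6542,0],[-0.105,0.2834,0.1431,0.9747,0.1157,-1.6542,0],[-0.105,0.2834,0.1431,0.9747,0.1157,-1.6542,0],[-0.105,0.2834,0.1431,0.9747,0.1157,-1.6542,0]]]'

```text
clock: 14.18
ee_pos: [498.1, 150.0, 256.6]
tcp_rot: [[0.118, -0.845, 0.521], [-0.993, -0.101, 0.062], [-0.0, -0.525, -0.851]]
force: [-0.5, 0.2, -1.4]
grip_width: 57.6
```

```bash
python3 - <<'E'
from kin import *
apply([0, 0.1028, -0.1226, 0, 0, 0]);apply([-0.105, 0.2834, 0.1431, 0.9747, 0.1157, -1.6542]);st()
snap("wrist","w9");snap("scene","sc9");snap("top","top9");crop("top9",(145,110,360,285),3.7,"top9c");crop("sc9",(160,90,380,260),3.6,"sc9c")
p,R=place(245,18,40,99,7.5,lift=35,back=20); print(p); rel(p,R)
p,R=place(245,18,40,99,7.5,lift=35,back=60); print(p)
E
```

```text
t 14.1833 q [  7.4 -18.8 117.2  -0.4  50.   90.8] p [498.1 150.  256.6] cmd [500. 150. 260.] ang [-0.35 -0.01  0.01] F [-0.5  0.2 -1.4] w 57.6
[597.458 256.8   131.472]
row [-0.0945, -0.0247, 0.167, 0.0, -0.0, -0.0] rows>= 4.639487720643558 0.0
[557.739 252.064 131.472]
```

View pics/w9.png

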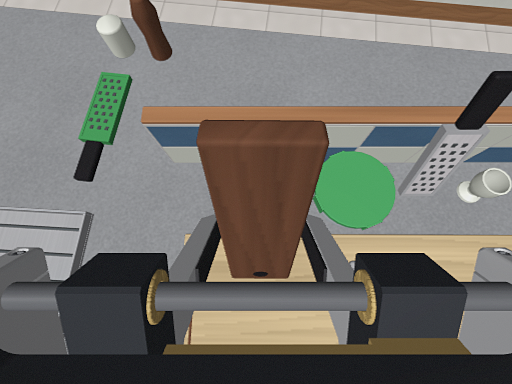

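View pics/sc9c.png

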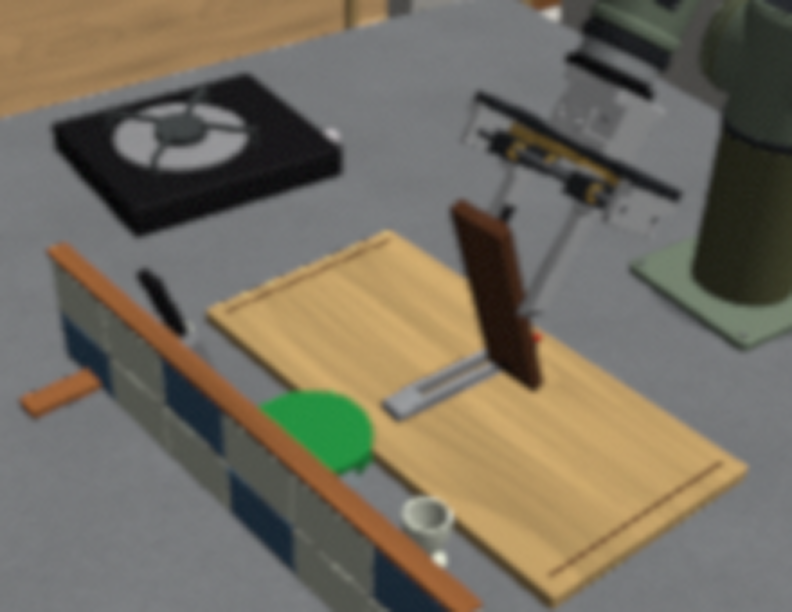

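View pics/top9c.png

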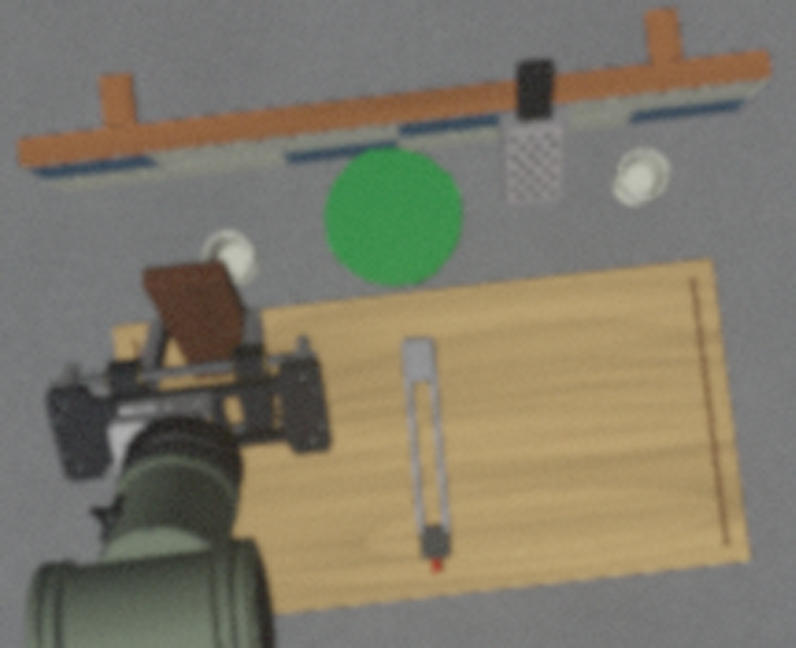

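Emit:
play_rows --plan '[[[-0.03,-0.004,0.01,0,0,0,0],[-0.065,-0.01,0.02,0,0,0,0],[-0.09,-0.015,0.05,0,0,0,0],[-0.0945,-0.02,0.09,0,0,0,0],[-0.0945,-0.0247,0.13,0,0,0,0],[-0.0945,-0.0247,0.167,0,0,0,0],[-0.0945,-0.0247,0.167,0,0,0,0],[-0.0945,-0.0247,0.167,0,0,0,0],[-0.0945,-0.0247,0.167,0,0,0,0],[-0.0945,-0.0247,0.167,0,0,0,0],[-0.0945,-0.0247,0.167,0,0,0,0]]]'

```text
clock: 15.25
ee_pos: [598.9, 257.2, 135.3]
tcp_rot: [[0.118, -0.839, 0.531], [-0.993, -0.099, 0.064], [-0.001, -0.535, -0.845]]
force: [0.3, -0.3, -1.0]
grip_width: 57.3
```

```bash
python3 - <<'E'
from kin import *
apply([-0.0945, -0.0247, 0.167, 0, 0, 0]);st()
snap("wrist","w10");snap("top","top10");crop("top10",(145,110,360,285),3.7,"top10c")
p,R=place(245,18,40,99,7.5,lift=5,back=3); print(p); rel(p,R)
E
```

```text
t 15.25 q [ 19.    8.5 108.2 -12.2  32.1 110.8] p [598.9 257.2 135.3] cmd [597.4 256.8 131.5] ang [ 0.33 -0.06  0.05] F [ 0.3 -0.3 -1. ] w 57.3
[614.338 258.813 101.472]
row [-0.0, 0.0015, 0.0345, 0.0, -0.0, -0.0] rows>= 0.8281197433972186 0.0
```

View pics/w10.png

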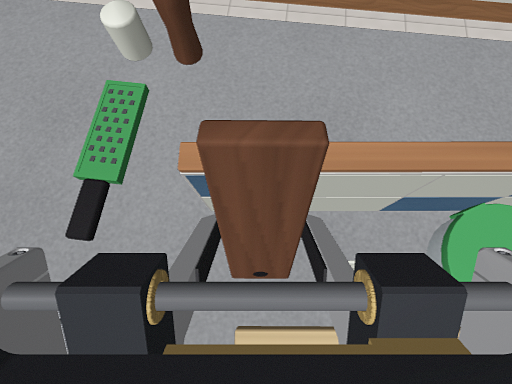

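View pics/top10c.png

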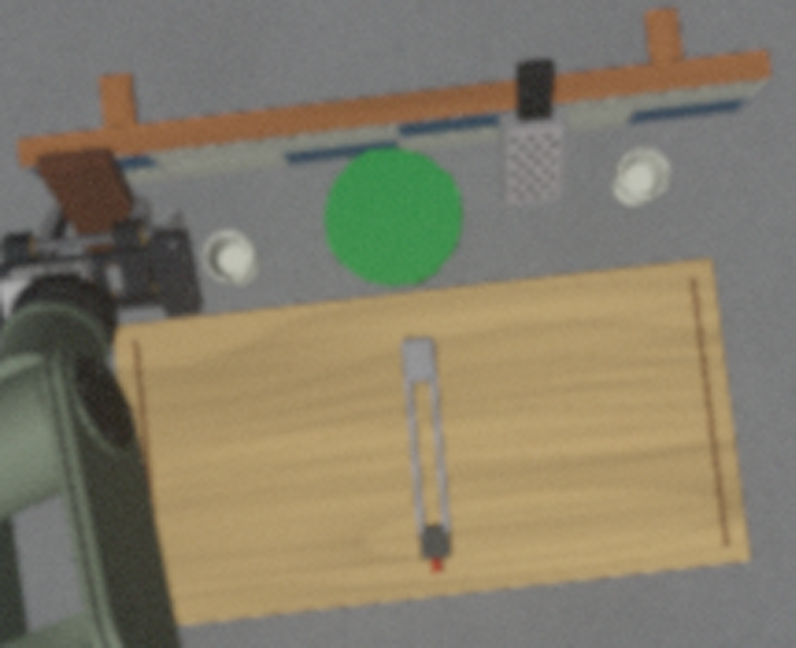

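Emit:
play_rows --plan '[[[0.004,0.0005,0.0115,0,0,0,0],[0.008,0.001,0.023,0,0,0,0],[0.008,0.0015,0.0345,0,0,0,0],[0.008,0.0015,0.0345,0,0,0,0],[0.008,0.0015,0.0345,0,0,0,0],[0.008,0.0015,0.0345,0,0,0,0],[0.008,0.0015,0.0345,0,0,0,0],[0.008,0.0015,0.0345,0,0,0,0]]]'

```text
clock: 16.02
ee_pos: [615.5, 251.0, 102.0]
tcp_rot: [[0.119, -0.842, 0.527], [-0.993, -0.1, 0.063], [-0.0, -0.531, -0.848]]
force: [0.0, -0.6, -0.7]
grip_width: 57.7
```

Emit:
play_rows --plan '[[[0,0.001,0.0017,0,0,0,0],[0,0.0018,0.0028,0,0,0,0],[0,0.0018,0.0028,0,0,0,0],[0,0.0018,0.0028,0,0,0,0],[0,0.0018,0.0028,0,0,0,0]]]'

```text
clock: 16.43
ee_pos: [615.2, 250.9, 98.2]
tcp_rot: [[0.119, -0.842, 0.526], [-0.993, -0.101, 0.063], [0.0, -0.53, -0.848]]
force: [0.5, -0.2, -1.7]
grip_width: 57.5
```

Not yet touching; 2 mm more at a time.

Emit:
play_rows --plan '[[[0,0.0005,0.0008,0,0,0,0],[0,0.0011,0.0017,0,0,0,0],[0,0.0011,0.0017,0,0,0,0],[0,0.0011,0.0017,0,0,0,0]]]'

```text
clock: 16.77
ee_pos: [615.2, 250.8, 96.0]
tcp_rot: [[0.118, -0.842, 0.526], [-0.993, -0.1, 0.063], [0.0, -0.53, -0.848]]
force: [-0.2, -0.9, -0.9]
grip_width: 57.7
```

Emit:
play_rows --plan '[[[0,0.0005,0.0008,0,0,0,0],[0,0.0011,0.0017,0,0,0,0],[0,0.0011,0.0017,0,0,0,0],[0,0.0011,0.0017,0,0,0,0]]]'

```text
clock: 17.1
ee_pos: [616.2, 251.0, 95.4]
tcp_rot: [[0.119, -0.841, 0.528], [-0.993, -0.1, 0.063], [-0.0, -0.532, -0.847]]
force: [-0.1, -1.0, 3.5]
grip_width: 57.8
```

```bash
python3 - <<'E'
from kin import *
apply([0.008, 0.0015, 0.0345, 0, 0, 0]);apply([0, 0.0018, 0.0028, 0, 0, 0]);apply([0,.0011,.0017,0,0,0]);apply([0,.0011,.0017,0,0,0]);st()
snap("scene","sc11");crop("sc11",(210,150,350,290),4,"sc11c")
E
```

```text
t 17.1 q [ 17.7  13.6 107.7 -12.5  27.6 110.4] p [616.2 251.   95.4] cmd [615.2 250.8  94.1] ang [ 0.14 -0.01 -0.01] F [-0.1 -1.   3.5] w 57.8
```

View pics/sc11c.png

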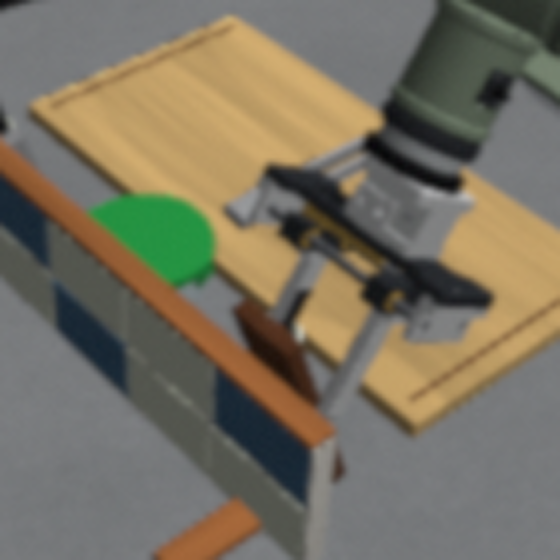

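Emit:
play_rows --plan '[[[0,0,0,0,0,0,0.62],[0,0,0,0,0,0,0.7],[0,0,0,0,0,0,0.8],[0,0,0,0,0,0,0.86],[0,0,0,0,0,0,0.86],[0,0,0,0,0,0,0.86],[0,0,0,0,0,0,0.86],[0,0,0,0,0,0,0.86]]]'

```text
clock: 17.82
ee_pos: [615.1, 250.8, 93.9]
tcp_rot: [[0.118, -0.842, 0.526], [-0.993, -0.1, 0.063], [0.0, -0.53, -0.848]]
force: [-0.5, 0.1, -0.1]
grip_width: 81.1
```

```bash
python3 - <<'E'
from kin import *
st();snap("wrist","w12")
E
```

```text
t 17.8167 q [ 17.7  13.6 107.8 -12.5  27.6 110.4] p [615.1 250.8  93.9] cmd [615.2 250.8  94.1] ang [-0.01  0.   -0.  ] F [-0.5  0.1 -0.1] w 81.1
```

View pics/w12.png

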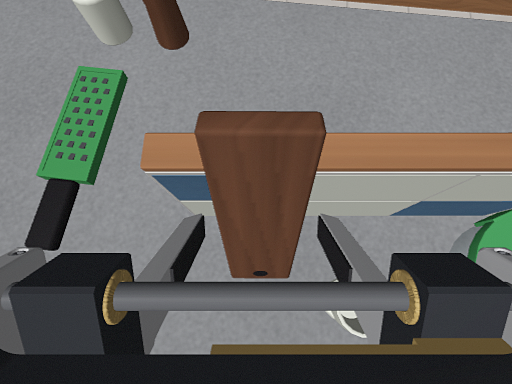

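Emit:
play_rows --plan '[[[0,0,-0.015,0,0,0,0.86],[0,0,-0.05,0,0,0,0.86],[0,0,-0.085,0,0,0,0.86],[0,0,-0.12,0,0,0,0.86],[0,0,-0.155,0,0,0,0.86],[0,0,-0.19,0,0,0,0.86],[0,0.03,-0.21,0,0,0,0.86],[0,0.05,-0.21,0,0,0,0.86],[0,0.05,-0.21,0,0,0,0.86],[0,0.05,-0.21,0,0,0,0.86]]]'

```text
clock: 18.7
ee_pos: [461.9, 232.6, 245.4]
tcp_rot: [[0.119, -0.842, 0.526], [-0.993, -0.101, 0.063], [0.0, -0.53, -0.848]]
force: [0.4, 0.3, 1.3]
grip_width: 80.8
```

```bash
python3 - <<'E'
from kin import *
apply([0,.05,-.21,0,0,0]);st();snap("wrist","w13");snap("top","top13");snap("scene","sc13");crop("top13",(145,110,360,285),3.7,"top13c");crop("sc13",(160,110,350,270),4,"sc13c")
E
```

```text
t 18.7 q [ 22.6 -17.  117.4 -11.   49.1 110.7] p [461.9 232.6 245.4] cmd [462.6 232.6 245.7] ang [ 0.01 -0.02 -0.05] F [0.4 0.3 1.3] w 80.8
```

View pics/w13.png

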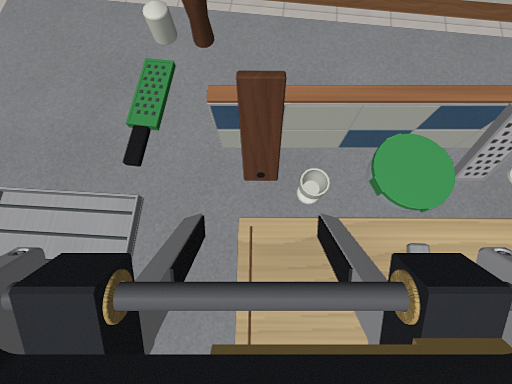

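View pics/top13c.png

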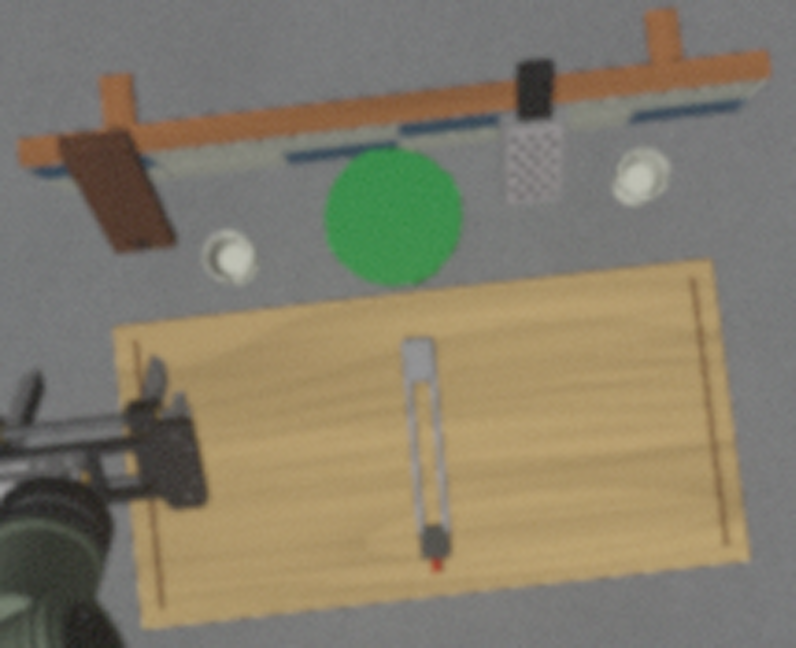

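View pics/sc13c.png

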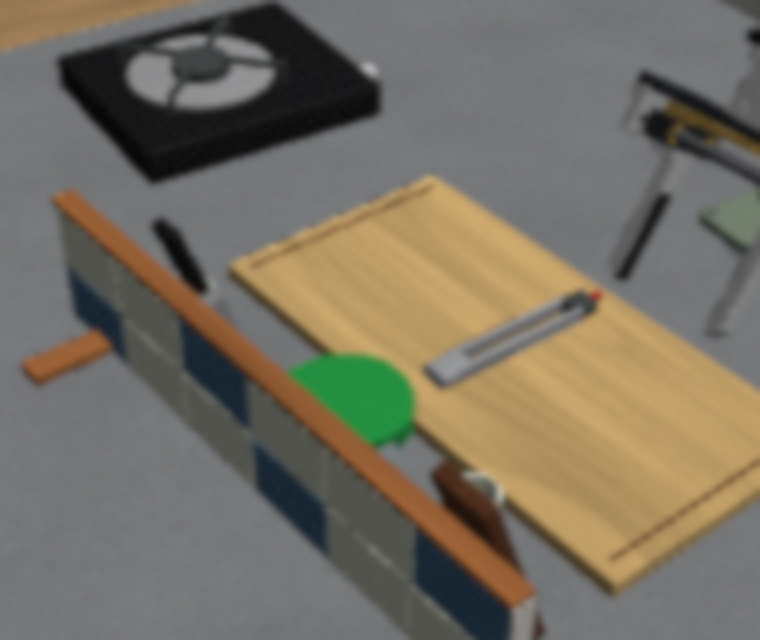

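```bash
python3 - <<'E'
from kin import *
crop("w13",(200,50,360,200),5,"w13c"); crop("w7",(210,90,310,240),4,"w7c"); crop("top13",(155,130,200,185),11,"top13b")
E
```

View pics/w13c.png

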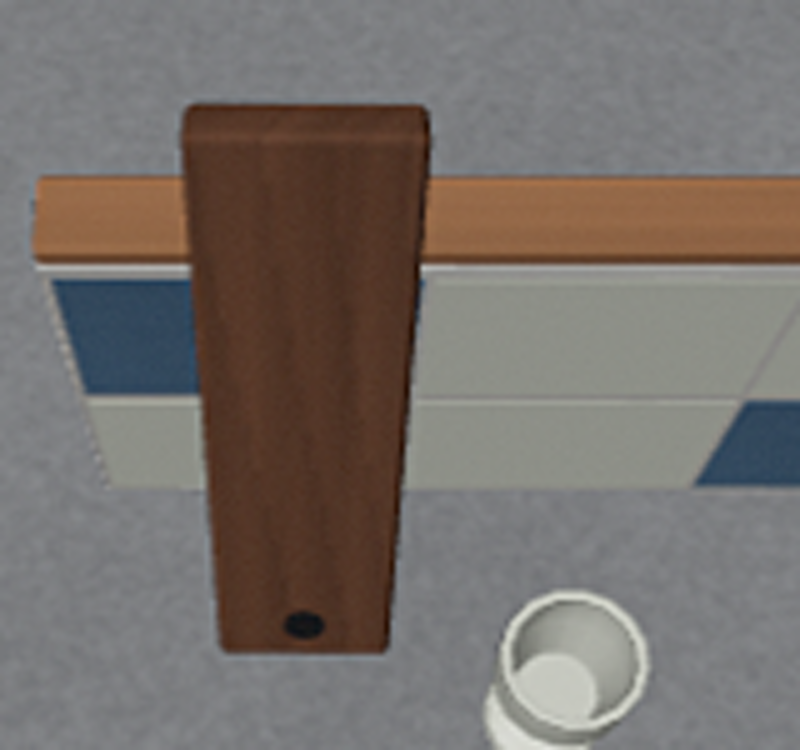

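View pics/w7c.png

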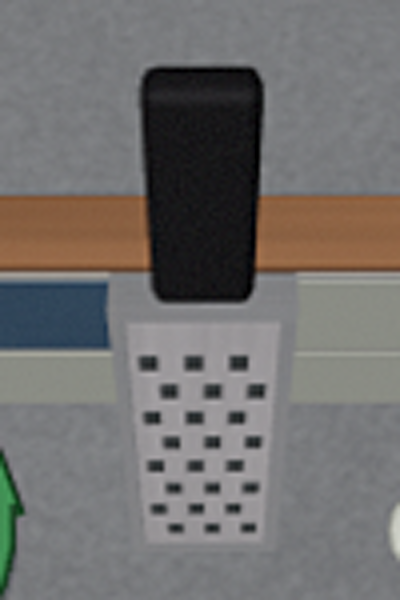

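```bash
python3 - <<'E'
from kin import *
def model(v,pts):
    x,y,th,yaw,roll=v
    R=(Rn.from_euler('z',GY+yaw,degrees=True)*Rn.from_euler('x',roll,degrees=True)*Rn.from_euler('y',th,degrees=True)).as_matrix()
    pts=np.array(pts,float)  # (n,y,u): n into wall (0 back face), from bottom-back edge
    return gw(x,y,0)+pts@R.T
def fit(cam,pts,px,nm):
    r=ld(cam)
    f=lambda v:np.r_[(proj(r,model(v,pts))-px).ravel(),.2*v[4]]
    s=least_squares(f,[-45,0,17,0,0]);print(nm,"x_g,y_g,lean,yaw,roll",s.x.round(1),"res",np.abs(s.fun).max().round(1),"implied d",(140*np.tan(np.radians(s.x[2]))).round(1))
fit("w13",[(-16,29,0),(-16,-29,0),(-16,29,190),(-16,-29,190),(0,29,190),(0,-29,190)],np.array([(220,653),(389,653),(186,143),(428,143),(186,104),(428,104)])/5+[199.6,49.6],"serv")
fit("w7",[(-14,28,0),(-14,-28,0),(-14,28,145),(-14,-28,145),(-14,15,220),(-14,-15,220)],np.array([(130,550),(272,550),(108,275),(298,275),(142,100),(262,100)])/4+[209.6,89.6],"grater")
for nm,cam,pts in [("t1","top1",0),("t13","top13",0)]:
    r=ld(cam); im=cv2.cvtColor(r["pixels"],cv2.COLOR_RGB2BGR)
a=ld("top1")["pixels"].astype(int);b=ld("top13")["pixels"].astype(int)
for n,(u,v) in {"bowl":(251,169),"cupa":(207,180),"cupb":(318,158),"tongs":(260,232)}.items():
    A=a[v-24:v+24,u-20:u+20].astype(np.float32).mean(2);B=b[v-24:v+24,u-20:u+20].astype(np.float32).mean(2)
    if n=="bowl" : A=A[:,:];B=B[:,:]
    print(n,cv2.phaseCorrelate(A,B,cv2.createHanningWindow(A.shape[::-1],cv2.CV_32F)))
E
```

```text
serv x_g,y_g,lean,yaw,roll [-47.2 238.1  18.3   0.2   0.3] res 1.6 implied d 46.2
grater x_g,y_g,lean,yaw,roll [ -45.3 -113.4   19.2    0.     0.2] res 6.0 implied d 48.8
bowl ((0.006569363813120788, -0.024117738187591442), 1.177902519951264)
cupa ((0.014638024205066102, 0.15805638303811875), 0.8607146759827932)
cupb ((-0.03360225128916383, -0.1991326583268389), 0.8904752095540365)
tongs ((-0.17378781430141643, -0.20807723566171887), 1.035317674279213)
```

```bash
python3 -c "
from cell import ctrl
print(ctrl.sign_off())"
```

```text
the job is handed in; nothing more can be done
None
```

Both pieces are standing against the guard, and I handed the job in at about 18.9 s of the 64 s. The grater went first: handle up, on the burner's (right) side, between the bowl and the right egg cup. The serving board then went on the left, beyond the left egg cup, with its hole end down.

**Last checks (fits to the wrist camera pictures):**

| | Lean | Off square to the guard | Foot in front of guard | Corner fit |
|---|---|---|---|---|
| Serving board | 18.3° | 0.2° yaw, 0.3° tilt | 47 mm | within 1.6 px |
| Grater | 19.2° | 0.0° yaw, 0.2° tilt | 45 mm | up to 6 px off |

- **Grater fit:** this lean is less certain. The plain 14 mm slab model may not match its frame and handle. The 45 mm foot distance alone gives about 18°, so it should still be well inside 10 to 30°.
- **Grater timing:** I fitted it from the picture taken just after placing it. The final top and scene pictures show it looking unchanged.
- **Other items:** between the first and last top pictures the bowl, egg cups and tongs shifted by at most 0.3 px (under 1 mm), which I take as image noise.
- **Forces and arm:** no reading I took exceeded 4 N, and those readings came only at the end of each move. The gripper was open and clear of everything at hand-in.
- **Disagreement:** the wrist and top cameras differed by about 5 mm on the serving board's centre along its length. I settled it by lowering until the foot touched.

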